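# Check the sprung slide gauge on the watch desk

### The job

First clear every loose tool off the gauge's bed into the bamboo tray. Then pull the gauge's sprung crosshead out until its pointer is level with the index clip, hold it there for two seconds without overpulling by more than a centimetre, and let it go fully home. Last, slide the loaded tray under the acrylic shelf, between its side panels, until it is up against the stop at the back; leave the index clip where it is set and do not disturb the bulb blower, the loupe or the watch.

Things in the scene. Friction and masses are not known exactly. Their poses are not given: they have to be found in the camera images.
- gauge: Fixed sprung slide gauge. Aluminium bed x -160..200, y -140..110 mm, top at z = 6 mm; origin on the desk, z up. Dark spring housing at x 135..195, 130 wide, top z = 40. Steel crosshead (28 x 200 mm, top z = 27) lies across the bed at x = 100 when home; it is pulled along the gauge's -x, roughly towards the robot. The loose tools lie on the bed in front of it.
- slide (a joint): Travel of the crosshead in m: 0 fully home, grows as it is pulled out along the gauge's -x, at most 0.15. A spring pulls it home with about 3.2 N plus 45 N per m of travel; it is damped (50 N s/m), so it runs home slowly when let go.
- pull_post (a point): Centre of the top of the black upright pull post in the middle of the crosshead, 100 mm above the desk; the post is 14 mm thick along the gauge's x, 50 mm wide along its y and stands 73 mm above the crosshead. Moves with the crosshead.
- pointer (a point): The crosshead's pointer, a thin black line at its right end (gauge -y), 24 mm above the desk. Moves with the crosshead.
- index (a point): Mark of the index clip, a dark clip with a brass fin (24 x 18 mm, top 34 mm above the desk) on the bed's right edge (gauge y = -128 mm). Site axes are the gauge's. The pointer is level with it when both have the same x in the gauge's frame; it is set 50 to 120 mm from the pointer's home. A hard knock can shift it.
- tray: Loose bamboo tray, 160 (x) x 260 (y) x 24 mm high, walls and floor 5 mm, 0.45 kg; origin at the centre of its underside, z up. An upright wooden pull stands in front of it, centred at x = -110 mm, y = 0: 16 mm (x) by 30 mm (y), top 66 mm above the desk. Closing pads can press the tray down, and then it drags hard: ease up 1 to 3 mm before sliding it.
- riser: Fixed low shelf: smoked acrylic top 180 (x) x 330 (y) mm, from 77 to 85 mm above the desk, on steel side panels 290 mm apart on the inside (y = +-145 mm). Origin on the desk under the middle of its open front edge; the shelf reaches to x = +180 mm. A stop bar 50 mm high at the back has its face at x = +160 mm, so the tray meets it with the tray's origin at x = +80 mm.
- bench_block: Black anodised aluminium bench block, a disc 56 mm in diameter and 28 mm high, 0.19 kg; origin at the centre of its underside. May be absent.
- holder: Steel movement holder, a bar 80 (x) x 36 (y) x 16 mm high with a small brass screw at its +x end (12 mm more), 0.15 kg; origin at the centre of its underside. May be absent.
- opener: Dark steel case opener, a bar 92 (x) x 24 (y) x 14 mm high with two small brass pins on top, 0.09 kg; origin at the centre of its underside. May be absent.
- bar_tool: Steel spring bar tool along x, 100 mm long; handle 14 x 14 mm in section from x = -45 to +27 mm, thin tip on to +52 mm, 0.05 kg; origin 7 mm below its axis. May be absent.
- blower: Bystander: red bulb blower standing upright, 50 mm in diameter, 95 mm high; origin at its foot.
- loupe: Bystander: black loupe, 40 mm in diameter, 36 mm high; origin at its foot.
- watch: Bystander: wristwatch on a grey cushion 70 x 80 x 40 mm; origin at the underside.
Things that resemble listed ones, but are neither listed nor needed, are in the scene too. Several things have the shape of the holder; the one meant has the colours described above. What is shaped like the bar_tool but purple is not meant.

How it is judged:
By the outcome, as a careful person would: the job done as asked, in the order asked, and still so for the second after the job is handed in, with the robot touching nothing.
Of bench_block, holder, opener, bar_tool only 3 to 4 are there at a start; the rules pass over those that are not, and their reading is None.
At some moment in a run one of bench_block, holder, opener, bar_tool may be knocked a few centimetres aside while the robot is not near it.
Once in a run the grip may slacken for a moment while it holds something.
It also fails if it takes over 208 s, if anything falls off the work surface, if the arm or the gripper's body presses on something with over 40 N, if the wrist force passes 120 N, or if a joint passes its speed limit or range.

### The arm

A 6-joint arm with a two-finger parallel gripper is mounted at the origin on the work surface. World frame = base frame: x ahead of the robot, y to its left, z up, the work surface at z = 0. Lengths are in m, angles in rad, forces in N, time in s.
With the tool pointing down it reaches from about 0.35 to 0.975 m from the base axis. Payload 4.9 kg.
Tool frame: the origin (TCP) lies at the very end of the fingers, on their centre line; the grasp point (between the pads) lies 19 mm behind it; z points along the fingers, y is the line along which they close (so a half turn about z gives the same grasp; the last joint's range is limited). The gripper opens to 85 mm and grips with 20 to 120 N. Pads are 22 mm wide; open, the fingers measure 114 mm over their backs; the gripper's body (76 mm by 85 mm) begins 54 mm behind the grasp point. The pads swing forward as they close: fully open they stand 13 mm farther back than shut.
Start: joints at [-0.119, 0.053, 1.613, -0, 1.476, -0.119], TCP at [0.625, 0, 0.2] pointing down, gripper open.
Joint ranges: [-3.01, 3.01], [-1.01, 2.22], [0.06, 2.58], [-1.02, 4.17], [0.09, 2.62], [-3.14, 3.14]. Speed limits (rad/s): [2.57, 2.57, 3.14, 3.14, 3.14, 3.14].

### API

Orientations are given as a unit quaternion [w, x, y, z].
In Python, from plant import manip gives the robot as it stands.
- The arm moves only by the shell command python3 -m pendant 'ROWS'. ROWS is JSON, a list of rows, each a list of 3 entries, a list of its own where there are three numbers: the opening, from 0 (shut) to 1 (fully open), then the shift along the tool's x, y, z in units of 12 cm (1.0 is 12 cm), then the turn about the tool's z in units of pi rad (1.0 is pi rad). In form: [[gripper, [dx, dy, dz], roll], ...]. A call has 1 to 10 rows; each row is the pose to reach, as a shift and turn from the pose commanded when the call began, along the tool's axes at that moment, turning the shorter way round; what a row does not reach only later rows make up. A row lasts 1/10 s, in which the tool goes at most 50 mm and 8.59 degrees, less where a joint would pass 70% of its speed; a pose out of reach is approached as far as the arm can. A call with a number of a shift or a turn outside -1 to 1 is refused whole. A call with a gripper value outside its range is refused whole. The fingers move at their own pace and stop on an object; the grip force is fixed at half the most. Time passes only in rows, so rows that repeat a pose let the fingers close. It gives the time, the measured TCP pose, the force, the opening and the grip force at its end, in the units of the state.
- manip.state(): the state, without advancing time (a new reading comes with each control period).
- manip.grab_frame(name): name is "scene" or "side" or "wrist"; returns a dict with "img" (420x560x3 uint8, red, green, blue), "fx", "fy", "cx", "cy" (pixels), "eye" and "rotation" of the camera in the world; the wrist camera has in their place "tool_from_camera" (4x4, takes a point from camera to tool coordinates, whose origin is the TCP and whose axes are the flange's). Camera axes: x right, y down, z forward; pixel columns grow to the right and rows downward; lengths in m; the calibration is good to about 2 mm. A picture is of the moment at which its call begins: read the wrist's pose just before it. There is no depth.
- manip.job_done(): hands the job in; it is judged then, once.
The state is a dict: "time": time; "joint_pos": joint angles; "joint_vel": joint speeds; "joint_efforts": joint torques, N m; "tool_pos": TCP position; "tool_rot": TCP orientation; "contact_force": force on the tool from outside, world axes, zero at the start; "ft_torque": the same for the moment, N m; "gripper_width": opening from 0.0 (shut) to 1.0 (fully open); "grasp_force": force on a finger pad.
Only numpy, scipy, OpenCV 4.12 (cv2) and the standard library are available. Lean on these libraries where they do the work, as an engineer would, in place of code of your own. Each camera call takes 0.05 s, during which the arm holds its last target. There are 200 camera calls.

## Working session

There is one attempt and no reset: what is moved stays moved. The work goes in short steps, Python scripts to look and compute and a shell command to move; the robot and the scene stay as the last step left them, time stands still between calls to the robot, and variables do not carry over. Pictures are saved under pics/ and viewed, at most 14 in all, crops included, and the job is handed in when it is done.

```bash
mkdir -p pics; ls
cat > h.py <<'E'
import numpy as np, cv2
from plant import manip
from scipy.spatial.transform import Rotation as R
def grab(n):
    s=manip.state(); f=manip.grab_frame(n)
    if n=="wrist":
        q=s["tool_rot"]; T=np.eye(4); T[:3,:3]=R.from_quat([q[1],q[2],q[3],q[0]]).as_matrix(); T[:3,3]=s["tool_pos"]
        W=T@np.array(f["tool_from_camera"]); f["eye"]=W[:3,3]; f["rotation"]=W[:3,:3]
    f["eye"]=np.array(f["eye"]); f["rotation"]=np.array(f["rotation"])
    return f
def ray(f,u,v):
    return f["rotation"]@np.array([(u-f["cx"])/f["fx"],(v-f["cy"])/f["fy"],1])
def onz(f,u,v,z):
    d=ray(f,u,v); return f["eye"]+d*(z-f["eye"][2])/d[2]
def tri(f1,p1,f2,p2):
    a,b=ray(f1,*p1),ray(f2,*p2); t=np.linalg.lstsq(np.c_[a,-b],f2["eye"]-f1["eye"],rcond=None)[0]
    P,Q=f1["eye"]+a*t[0],f2["eye"]+b*t[1]; return (P+Q)/2,np.linalg.norm(P-Q)
def proj(f,P):
    c=f["rotation"].T@(np.array(P)-f["eye"]); return f["fx"]*c[0]/c[2]+f["cx"],f["fy"]*c[1]/c[2]+f["cy"]
def save(f,n,box=None,s=1):
    im=f["img"][...,::-1]
    if box: im=im[box[1]:box[3],box[0]:box[2]]
    cv2.imwrite("pics/"+n,cv2.resize(im,None,fx=s,fy=s,interpolation=cv2.INTER_CUBIC))
E
python3 - <<'E'
from h import *
import pickle
s=manip.state(); print(s)
fs={n:grab(n) for n in("scene","side","wrist")}
pickle.dump(fs,open("f0.pkl","wb"))
for n,f in fs.items(): save(f,f"0{n}.png",s=1.4); print(n,f["eye"].round(3),f["rotation"].round(3).tolist(),f["fx"],f["cx"],f["cy"])
E
```

```text
pics
{'time': 0.0, 'joint_pos': array([-1.19021550e-01,  5.33623999e-02,  1.61428588e+00,  2.36052865e-05,
        1.47601978e+00, -1.19012803e-01]), 'joint_vel': array([-0.00117671, -0.00079549,  0.00037304, -0.00203014, -0.00064488,
        0.00060351]), 'joint_efforts': array([ 2.70554956e-04, -3.93670499e+01, -3.70175600e+01, -1.62778279e-04,
        6.93513779e-03, -6.06393527e-06]), 'tool_pos': array([6.24310662e-01, 7.67456428e-05, 1.98464512e-01]), 'tool_rot': array([-8.22965853e-04,  7.07110291e-01,  7.07102509e-01, -6.32218255e-04]), 'contact_force': array([ 0.11934445, -0.27799633,  0.22727425]), 'ft_torque': array([-0.02817069,  0.00811239,  0.02619253]), 'grasp_force': 0.0, 'gripper_width': 1.0042542401403471}
scene [ 1.161 -0.602  0.949] [-0.324, 0.823, 0.434, -0.17] 531.7590266321654 282.46807745758565 209.60733835133843
side [0.437 0.891 1.001] [0.008, -0.018, 0.912, -0.41] 491.69262383358324 279.58084938018123 216.1257254025768
wrist [0.626 0.08  0.372] [[1.0, 0.001, -0.001], [0.001, -0.95, -0.313], [-0.001, 0.313, -0.95]] 336.46926354972595 279.95932113630414 209.97542484908476
```

View pics/0scene.png

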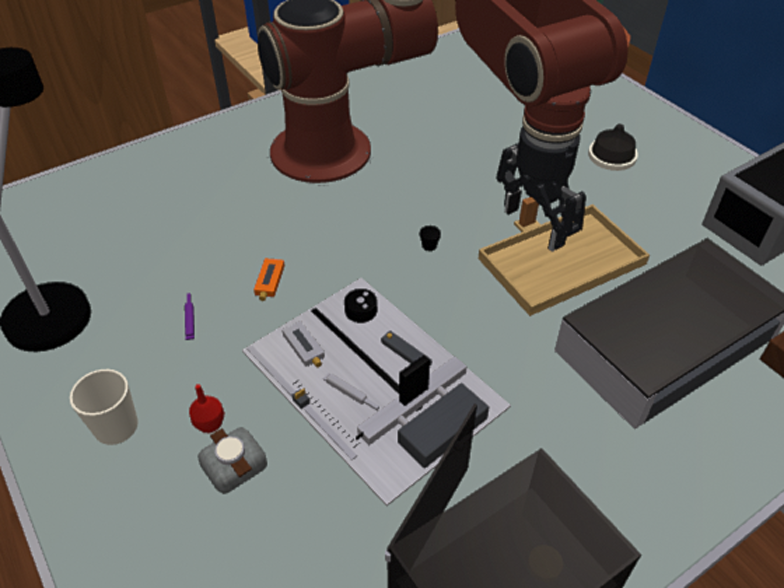

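View pics/0side.png

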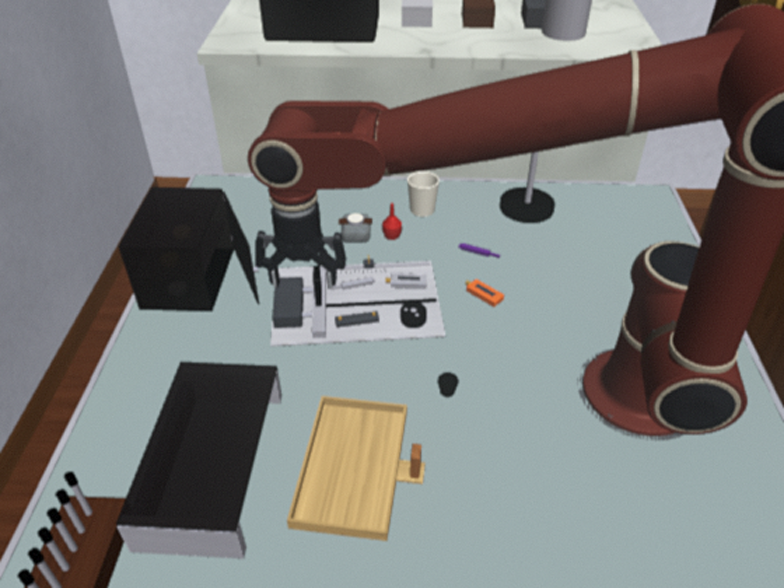

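View pics/0wrist.png

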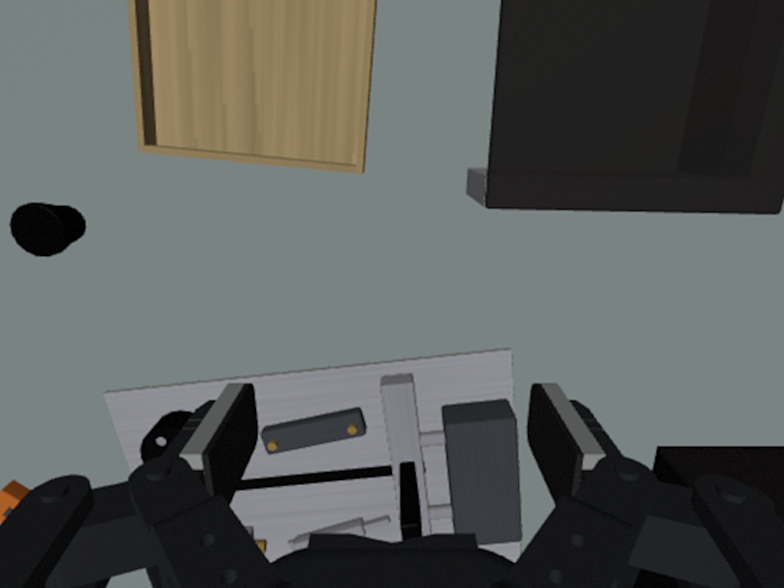

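The scene view (784-px scale) shows the gauge bed with corners near (360,279), (510,405), (388,503) and (243,350). Four tools lie on it:
- Bench block: (361,305)
- Opener: (405,347)
- Steel holder: (303,343)
- Steel bar tool: (350,388)

The tray is at (563,260), the riser at (680,330), and the index clip at (301,397).

Two candidates each for the holder and the bar tool:
- **Holder:** the steel one at (303,343) and an orange one at (268,278). The steel one fits by its colour.
- **Bar tool:** the steel one at (350,388) and a purple one at (189,317). The steel one fits.

I'll check these in one enlarged crop.

Run:
```python
from h import *
import pickle
fs=pickle.load(open("f0.pkl","rb"))
save(fs["scene"],"1crop.png",(120,180,380,365),3)
f,g=fs["scene"],fs["side"]
k=1/1.4
def t(n,a,b):
    P,e=tri(f,(a[0]*k,a[1]*k),g,(b[0]*k,b[1]*k)); print(n,(P*1000).round(0),"res",(e*1000).round(1))
t("block top",(361,301),(413,312))
t("opener mid",(405,346),(357,319))
t("holder mid",(303,342),(408,280))
t("bed right-front",(243,350),(433,262)); t("bed left-front",(361,279),(443,337)); t("bed left-back",(510,405),(270,342))
t("tray pull top",(528,201),(416,446)); t("tray c1",(480,256),(406,404)); t("tray c2",(531,311),(322,400)); t("tray c3",(648,259),(290,525)); t("tray c4",(594,209),(387,535))
t("riser fr",(560,322),(277,367)); t("riser fl",(705,241),(238,528)); 
t("riser br",(638,380),(183,364))
t("loupe",(430,232),(448,378)); t("post top",(413,363),(320,268))
```

```text
Traceback (most recent call last):
  File "h.py", line 16, in tri
    a,b=ray(f1,*p1),ray(f2,*p2); t=np.linalg.lstsq(np.c_[a,-b],f2["eye"]-f1["eye"],rcond=None)[0]
        ~~~^^^^^^^^
  File "h.py", line 12, in ray
    return f["rotation"]@np.array([(u-f["cx"])/f["fx"],(v-f["cy"])/f["fy"],1])
           ~~~~~~~~~~~~~^~~~~~~~~~~~~~~~~~~~~~~~~~~~~~~~~~~~~~~~~~~~~~~~~~~~~~
ValueError: matmul: Input operand 1 has a mismatch in its core dimension 0, with gufunc signature (n?,k),(k,m?)->(n?,m?) (size 3 is different from 4)
```

View pics/1crop.png

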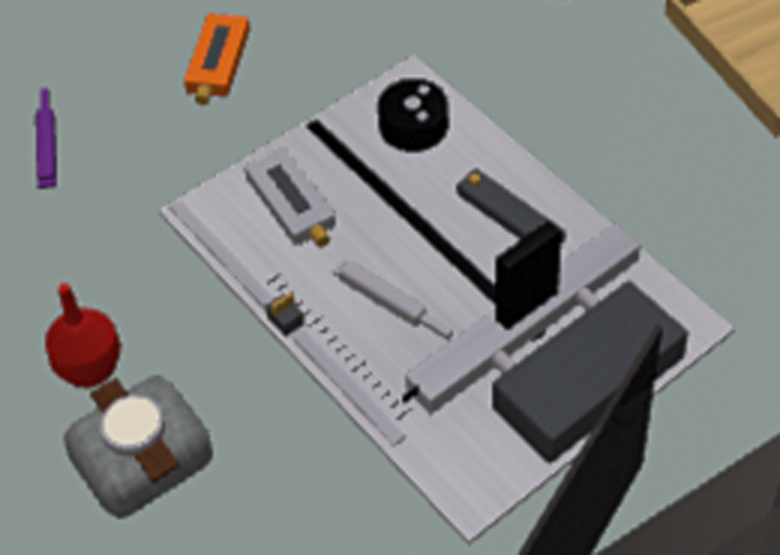

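The crop confirms a steel-grey holder with a brass screw at (290,195), a steel bar tool at (385,295), a dark opener at (510,205) and a black block at (413,112). The orange and purple lookalikes are off the bed. The fixed cameras give their rotation as a quaternion, so I'll fix that in the helper.

```bash
python3 - <<'E'
s=open("h.py").read()
s=s.replace('    return f\ndef ray','    if f["rotation"].size==4: f["rotation"]=R.from_quat(np.roll(f["rotation"],-1)).as_matrix()\n    return f\ndef ray')
open("h.py","w").write(s)
E
python3 - <<'E'
from h import *
import pickle
fs=pickle.load(open("f0.pkl","rb"))
for f in fs.values():
    if f["rotation"].size==4: f["rotation"]=R.from_quat(np.roll(f["rotation"],-1)).as_matrix()
pickle.dump(fs,open("f0.pkl","wb"))
f,g=fs["scene"],fs["side"]
k=1/1.4
def t(n,a,b):
    P,e=tri(f,(a[0]*k,a[1]*k),g,(b[0]*k,b[1]*k)); print(n,(P*1000).round(0),"res",(e*1000).round(1))
t("block top",(361,301),(413,312))
t("opener mid",(405,346),(357,319))
t("holder mid",(303,342),(408,280))
t("bed right-front",(243,350),(433,262)); t("bed left-front",(361,279),(443,337)); t("bed left-back",(510,405),(270,342))
t("tray pull top",(528,201),(416,446)); t("tray c1",(480,256),(406,404)); t("tray c2",(531,311),(322,400)); t("tray c3",(648,259),(290,525)); t("tray c4",(594,209),(387,535))
t("riser fr",(560,322),(277,367)); t("riser fl",(705,241),(238,528)); 
t("riser br",(638,380),(183,364))
t("loupe",(430,232),(448,378)); t("post top",(413,363),(320,268))
# wrist camera: tray / riser / bed points
w=fs["wrist"]
for n,p,z in(("bed LF",(107,393),.006),("bed LB",(511,349),.006),("opener pin1",(272,446),.022),("pin2",(352,430),.022),("tray nr-right",(140,150),.024),("tray far-right",(363,170),.024),("riser panel",(487,208),.085)):
    print(n,(onz(w,p[0]*k,p[1]*k,z)*1000).round(0))
E
```

```text
block top [ 435. -175.   28.] res 0.8
opener mid [ 551. -163.   16.] res 5.1
holder mid [ 448. -295.   15.] res 1.1
bed right-front [ 393. -379.   -0.] res 3.7
bed left-front [ 370. -133.   -0.] res 4.2
bed left-back [726. -94.   8.] res 0.8
tray pull top [426. 195.  64.] res 1.8
tray c1 [448.  66.  14.] res 8.5
tray c2 [602.  57.  11.] res 0.9
tray c3 [624. 316.   9.] res 3.4
tray c4 [470. 330.  13.] res 6.6
riser fr [682.  35.  74.] res 0.2
riser fl [687. 363.  77.] res 3.4
riser br [842.  45.  89.] res 17.7
loupe [368.  16.  36.] res 1.9
post top [ 634. -215.  105.] res 7.7
bed LF [ 375. -132.    6.]
bed LB [727. -89.   6.]
opener pin1 [ 520. -175.   22.]
pin2 [ 591. -159.   22.]
tray nr-right [447.  73.  24.]
tray far-right [604.  59.  24.]
riser panel [683.  41.  85.]
```

Triangulated positions agree with the stated heights. Measured so far:
- **Gauge:** yaw about 7°.
- **Tray:** centre near (536,190), yaw about -5°.
- **Riser:** front centre near (684,199), yaw about -1°.

Next I'll move the wrist camera over the bed.

```bash
python3 -m pendant '[[1,[-1,-0.33,-0.4],0],[1,[-1,-0.33,-0.4],0],[1,[-1,-0.33,-0.4],0],[1,[-1,-0.33,-0.4],0]]'; python3 -m pendant '[[1,[-1,-0.33,0],0],[1,[-1,-0.33,0],0],[1,[-1,-0.33,0],0],[1,[-1,-0.33,0],0]]';python3 -m pendant '[[1,[-0.8,0,0],0],[1,[-0.8,0,0],0],[1,[-0.8,0,0],0],[1,[-0.8,0,0],0],[1,[-0.8,0,0],0]]'
python3 - <<'E'
from h import *
import pickle
f=grab("wrist"); pickle.dump(f,open("f1.pkl","wb")); save(f,"2wrist.png",s=1.4)
E
```

```text
time: 0.55
tool_pos: [0.5853, -0.1237, 0.2501]
tool_rot: [0.002, 0.709, 0.705, 0.0]
contact_force: [0.7, -0.2, 0.1]
gripper_width: 1.002
grasp_force: 0.0
time: 0.95
tool_pos: [0.5447, -0.242, 0.2466]
tool_rot: [-0.001, 0.708, 0.706, -0.0]
contact_force: [0.0, -0.5, 0.9]
gripper_width: 0.999
grasp_force: 0.0
time: 1.45
tool_pos: [0.5463, -0.3342, 0.2472]
tool_rot: [-0.001, 0.707, 0.708, 0.0]
contact_force: [0.3, -0.3, 0.7]
gripper_width: 0.998
grasp_force: 0.0
```

View pics/2wrist.png

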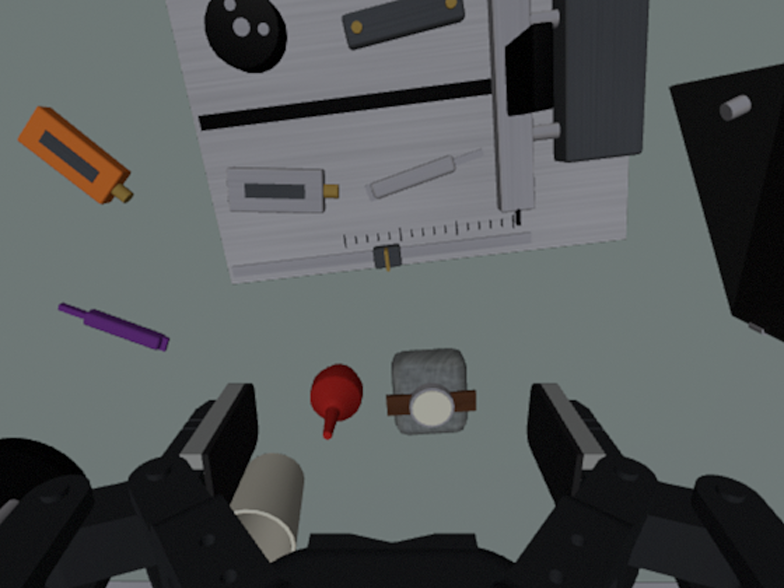

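The wrist view (784-px scale) shows:
- **Block:** about (245,33).
- **Opener:** pins at (357,27) and (451,4).
- **Holder:** body corners at (228,168), (325,168), (323,213), (229,211), with the brass screw at (332,191).
- **Bar tool:** from (372,191) to (482,153).
- **Index clip:** brass fin at (388,258).
- **Pointer:** (519,217).

Casting rays, with two-view height checks against the scene camera.

Run:
```python
from h import *
import pickle
w=pickle.load(open("f1.pkl","rb")); fs=pickle.load(open("f0.pkl","rb")); f=fs["scene"]
k=1/1.4; o=lambda p,z:onz(w,p[0]*k,p[1]*k,z)*1000
def ang(a,b): d=(b-a)[:2]; return np.degrees(np.arctan2(d[1],d[0])).round(1)
# scene px from crop: 120+x/3,180+y/3
def T(n,a,c):
    P,e=tri(w,(a[0]*k,a[1]*k),f,(120+c[0]/3,180+c[1]/3)); print("2view",n,(P*1000).round(1),(e*1000).round(1))
T("block centre spot",(242,27),(412,103));T("opener pin1",(357,26),(475,179));T("holder screw",(332,191),(319,235))
T("bar handle end",(371,191),(342,267));T("bar tip",(482,153),(450,336));T("index",(388,250),(283,300));T("pointer",(519,217),(411,396))
T("bed RF",(233,283),(162,210))
h=[o(p,.022) for p in((228,168),(325,168),(323,213),(229,211))]
print("holder",np.mean(h,0).round(1),ang(h[0],h[1]),ang(h[3],h[2]),np.linalg.norm(h[0]-h[1]).round(),np.linalg.norm(h[0]-h[3]).round())
p1,p2=o((357,26),.022),o((451,3),.022); print("opener",p1.round(),p2.round(),((p1+p2)/2).round(1),ang(p1,p2))
a,b=o((370,190),.013),o((482,153),.013); print("bar",a.round(),b.round(),ang(a,b),np.linalg.norm(a-b).round())
print("block",o((242,27),.034).round(1))
A,B=o((233,283),.006),o((627,239),.006); print("bed R",A.round(),B.round(),ang(A,B),np.linalg.norm(A-B).round())
c1,c2=o((233,283),.006),o((165,0),.006);print(ang(c1,c2)-90)
a,b=o((201,124),.006),o((490,87),.006);print("slot",a.round(),b.round(),ang(a,b))
th=np.radians(ang(A,B)); ex=np.array([np.cos(th),np.sin(th),0])
ip=o((389,265),.034); pp=o((519,217),.024); print("index34",ip.round(1),"low6",o((388,270),.006).round(1),"pointer",pp.round(1),"d",((pp-ip)@ex).round(1))
```

```text
2view block centre spot [ 437.7 -177.4   34.4] 1.2
2view opener pin1 [ 520.6 -174.3   22.6] 1.4
2view holder screw [ 496.4 -296.4   16.5] 1.6
2view bar handle end [ 529.2 -296.5   14. ] 1.5
2view bar tip [ 622.  -264.9   12.6] 0.1
2view index [ 541.7 -347.4   26.9] 8.2
2view pointer [ 654.  -316.6   23.7] 1.2
2view bed RF [ 401.9 -379.7    7.3] 0.1
holder [ 451.3 -294.7   22. ] 0.1 -1.1 79.0 35.0
opener [ 521. -173.   22.] [ 591. -158.   22.] [ 555.8 -165.9   22. ] 12.3
bar [ 529. -295.   13.] [ 622. -265.   13.] 18.0 98.0
block [ 437.9 -176.8   34. ]
bed R [ 401. -380.    6.] [ 757. -338.    6.] 6.7 358.0
7.299999999999997
slot [ 389. -243.    6.] [ 627. -214.    6.] 6.9
index34 [ 545.  -355.3   34. ] low6 [ 543.9 -367.4    6. ] pointer [ 654.3 -316.    24. ] d 113.1
```

Two-view heights match the text: block top at 34 mm, opener pins at 22, bed at 6. Gauge yaw is about 6.9° and the pointer-to-index travel is about 113 mm, to be refined later. I'll take the bar tool first.

```bash
cat > go.py <<'E'
import sys
from h import *
# usage: go.py x y z(mm) angle_of_tool_x(deg): prints remaining shift in tool units and roll
x,y,z,a=map(float,sys.argv[1:])
s=manip.state(); q=s["tool_rot"]; M=R.from_quat(np.roll(q,-1)).as_matrix()
d=M.T@(np.array([x,y,z])/1000-s["tool_pos"])
cur=np.degrees(np.arctan2(M[1,0],M[0,0])); r=-((a-cur+180)%360-180)/180
print("shift",(d/.12).round(3),"roll",round(r,3),"cur ang",cur.round(1),"tilt",M[:,2].round(3),"j6",s["joint_pos"][5].round(2))
E
python3 -m pendant '[[0.6,[0.425,0.14,1],0.4],[0.6,[0.425,0.14,1],0.4],[0.6,[0.425,0.14,1],0.4],[0.6,[0.425,0.14,1],0.4],[0.6,[0.425,0.14,1],0.4],[0.6,[0.425,0.14,1],0.4],[0.6,[0.425,0.14,1],0.4],[0.6,[0.425,0.14,1],0.4],[0.6,[0.425,0.14,1],0.4],[0.6,[0.425,0.14,1],0.4]]'; python3 go.py 563 -284 10 18
python3 - <<'E'
from h import *
import pickle
f=grab("wrist"); pickle.dump(f,open("f2.pkl","wb")); save(f,"3wrist.png",s=1.4); print(f["eye"])
E
```

```text
time: 2.5
tool_pos: [0.5629, -0.2835, 0.128]
tool_rot: [0.0, 0.988, 0.157, 0.0]
contact_force: [-0.1, -0.3, -0.0]
gripper_width: 0.599
grasp_force: 0.0
shift [-0.001  0.004  0.983] roll 0.001 cur ang 18.1 tilt [ 0.  0. -1.] j6 0.67
[ 0.64008371 -0.25846001  0.30131357]
```

View pics/3wrist.png

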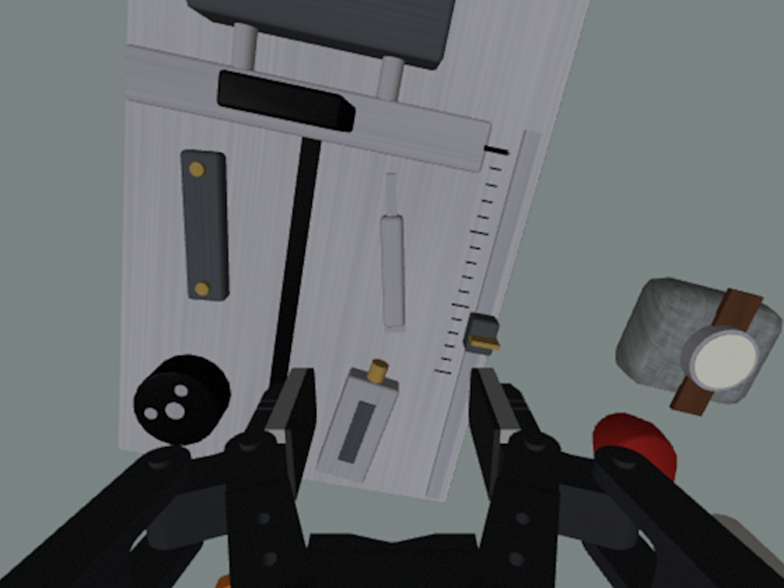

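In the view, the bar tool lies straight between the fingers at (393,270) and is aligned with them. The clip at (482,335) is clear. I'll descend and grip.

```bash
python3 -m pendant '[[0.4,[0,0,0.4],0],[0.4,[0,0,0.75],0],[0.4,[0,0,0.9],0],[0.4,[0,0,0.98],0],[0.4,[0,0,0.98],0],[0,[0,0,0.98],0],[0,[0,0,0.98],0],[0,[0,0,0.98],0],[0,[0,0,0.98],0],[0,[0,0,0.98],0]]'; python3 -m pendant '[[0,[0,0,0],0],[0,[0,0,-0.1],0],[0,[0,0,-0.5],0],[0,[0,0,-1],0],[0,[0,0,-1],0],[0,[0,0,-1],0]]'; python3 go.py 536 97 120 -5
```

```text
time: 3.55
tool_pos: [0.5628, -0.2852, 0.0107]
tool_rot: [0.0, 0.988, 0.156, 0.0]
contact_force: [-0.6, -0.1, 0.6]
gripper_width: 0.003
grasp_force: 0.0
time: 4.15
tool_pos: [0.5647, -0.2864, 0.1348]
tool_rot: [0.003, 0.988, 0.156, 0.003]
contact_force: [0.3, 0.2, -0.8]
gripper_width: 0.003
grasp_force: 0.0
shift [ 0.759 -3.113  0.109] roll 0.128 cur ang 18.0 tilt [ 0.006 -0.004 -1.   ] j6 0.67
```

The grip shut on nothing, so I'll look.

Run:
```python
from h import *
import pickle
f=grab("wrist"); pickle.dump(f,open("f3.pkl","wb")); save(f,"4wrist.png",s=1.4); print(f["eye"])
```

```text
[ 0.64082803 -0.26072219  0.30854015]
```

View pics/4wrist.png

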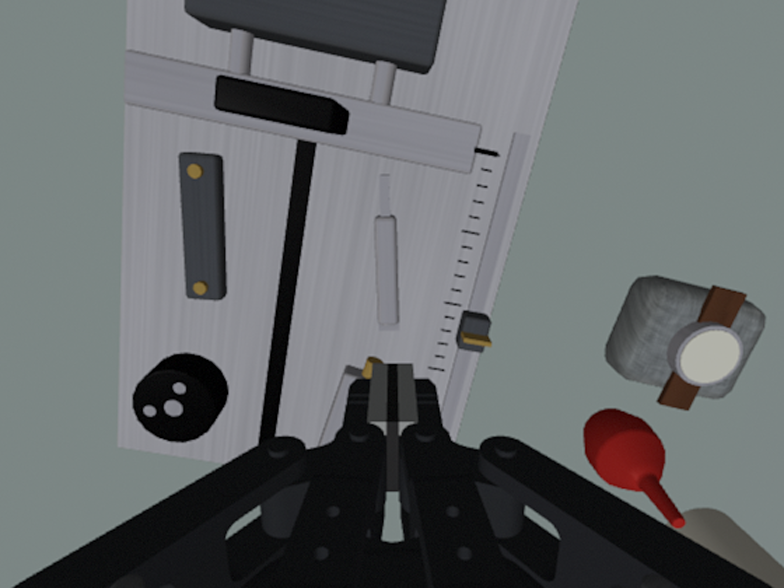

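Run:
```python
from h import *
import pickle
k=1/1.4
fs=[pickle.load(open(f"f{i}.pkl","rb")) for i in(1,2,3)]
for f,ps in zip(fs,[((371,191),(456,162),(482,153)),((394,326),(391,215),(391,174)),((388,323),(385,217),(385,176))]):
    print([ (onz(f,p[0]*k,p[1]*k,.015)*1000).round(0)[:2].tolist() for p in ps], np.array(f["tool_from_camera"]).round(3).tolist())
s=manip.state(); print(s["tool_pos"]); print(np.array(proj(fs[2],s["tool_pos"]))*1.4, np.array(proj(fs[2],[.5634,-.284,.015]))*1.4)
```

```text
[[530.0, -296.0], [600.0, -272.0], [622.0, -265.0]] [[0.001, -0.95, -0.313, 0.08], [1.0, 0.001, 0.001, 0.001], [-0.0, -0.313, 0.95, -0.173], [0.0, 0.0, 0.0, 1.0]]
[[530.0, -296.0], [599.0, -272.0], [622.0, -264.0]] [[0.001, -0.95, -0.312, 0.081], [1.0, 0.0, 0.001, 0.0], [-0.001, -0.312, 0.95, -0.173], [0.0, 0.0, 0.0, 1.0]]
[[531.0, -296.0], [598.0, -272.0], [621.0, -265.0]] [[0.001, -0.95, -0.312, 0.081], [1.0, 0.0, 0.001, 0.0], [-0.001, -0.312, 0.95, -0.173], [0.0, 0.0, 0.0, 1.0]]
[ 0.56313603 -0.28534644  0.13158591]
[387.2788437  350.20954647] [385.8375634  273.19601306]
```

```bash
python3 - <<'E'
from h import *
import pickle
f=pickle.load(open("f3.pkl","rb")); tc=np.linalg.inv(np.array(f["tool_from_camera"]))
for x in(0,.011):
  for z in(0,-.005,-.01,-.015,-.02):
    c=tc@[x,0,z,1]; print(x,z,(1.4*np.array([f["fx"]*c[0]/c[2]+f["cx"],f["fy"]*c[1]/c[2]+f["cy"]])).round(0))
E
python3 -m pendant '[[0.3,[0,0,0.4],0],[0.3,[0,0,0.8],0],[0.3,[0,0,0.95],0],[0.3,[0,0,1],0],[0.3,[0,0,1],0]]'
python3 go.py 563 -284.5 7 18
```

```text
0 0 [391. 351.]
0 -0.005 [391. 356.]
0 -0.01 [391. 362.]
0 -0.015 [391. 368.]
0 -0.02 [391. 375.]
0.011 0 [391. 326.]
0.011 -0.005 [391. 331.]
0.011 -0.01 [391. 336.]
0.011 -0.015 [391. 341.]
0.011 -0.02 [391. 347.]
time: 4.7
tool_pos: [0.5621, -0.2847, 0.0092]
tool_rot: [-0.001, 0.988, 0.156, -0.001]
contact_force: [0.5, -1.0, 0.8]
gripper_width: 0.303
grasp_force: 0.0
shift [0.008 0.001 0.018] roll -0.0 cur ang 18.0 tilt [-0.002  0.001 -1.   ] j6 0.67
```

The visible fingertips sit behind the nominal TCP in the image. I'll probe downwards in small steps and watch the force.

```bash
python3 -m pendant '[[0.3,[0,0,0.03],0],[0.3,[0,0,0.03],0]]' | grep -E "pos|contact"; python3 -m pendant '[[0.3,[0,0,0.03],0],[0.3,[0,0,0.03],0]]' | grep -E "pos|contact"
python3 - <<'E'
from h import *
f=grab("side"); save(f,"5side.png",(190,160,320,260),6)
E
```

```text
tool_pos: [0.564, -0.2859, 0.0086]
contact_force: [-0.2, 1.1, -0.6]
tool_pos: [0.5629, -0.2852, 0.0035]
contact_force: [-0.1, 0.3, -0.5]
```

View pics/5side.png

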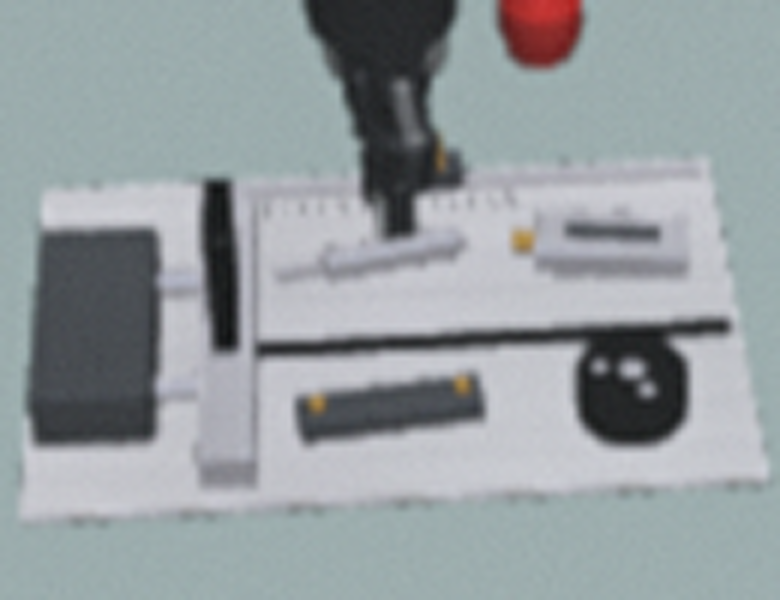

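Run:
```python
from h import *
import pickle
g=pickle.load(open("f0.pkl","rb"))["side"]
d=ray(g,190+400/6,160+234/6)
for y in(-.272,-.285,-.296): t=(y-g["eye"][1])/d[1]; print((g["eye"]+d*t).round(4))
s=manip.state(); print(s["tool_pos"],s["contact_force"],s["gripper_width"])
```

```text
[ 0.5554 -0.272   0.0341]
[ 0.5568 -0.285   0.0233]
[ 0.5579 -0.296   0.0141]
[ 0.56277858 -0.28509379  0.00335469] [-0.09360759 -0.4843699   0.49328783] 0.3034503745364404
```

The side view puts the fingertips roughly 20–25 mm above the nominal TCP. I'll keep probing down with force checks.

```bash
for i in 1; do python3 -m pendant '[[0.3,[0,0,0.05],0],[0.3,[0,0,0.05],0]]' | grep -E "pos|contact"; python3 -m pendant '[[0.3,[0,0,0.04],0],[0.3,[0,0,0.04],0]]' | grep -E "pos|contact"; done
python3 -m pendant '[[0,[0,0,0],0],[0,[0,0,0],0],[0,[0,0,0],0],[0,[0,0,0],0],[0,[0,0,0],0]]'
```

```text
tool_pos: [0.562, -0.2846, -0.004]
contact_force: [-0.5, -0.1, -0.3]
tool_pos: [0.562, -0.2846, -0.0089]
contact_force: [-0.3, 0.2, -0.5]
time: 6.05
tool_pos: [0.5627, -0.2851, -0.0078]
tool_rot: [0.0, 0.988, 0.156, 0.0]
contact_force: [-0.0, 0.8, 0.2]
gripper_width: -0.003
grasp_force: 0.0
```

```bash
python3 -m pendant '[[0.3,[0,0,0],0],[0.3,[0,0,0],0],[0.3,[0,0,0],0],[0.3,[0,0,0.04],0],[0.3,[0,0,0.04],0]]' | grep -E "pos|contact|width"; python3 -m pendant '[[0.3,[0,0,0.04],0],[0.3,[0,0,0.04],0]]' | grep -E "pos|contact"
python3 - <<'E'
from h import *
f=grab("side"); g=grab("wrist"); im=np.hstack([cv2.resize(f["img"][160:240,210:290],(400,400),interpolation=2),cv2.resize(g["img"][200:320,220:340],(400,400),interpolation=2)]); cv2.imwrite("pics/6pair.png",im[...,::-1])
E
```

```text
tool_pos: [0.562, -0.2846, -0.0136]
contact_force: [-0.5, -0.3, 0.2]
gripper_width: 0.3
tool_pos: [0.562, -0.2846, -0.0185]
contact_force: [-0.8, -0.1, -1.6]
```

View pics/6pair.png

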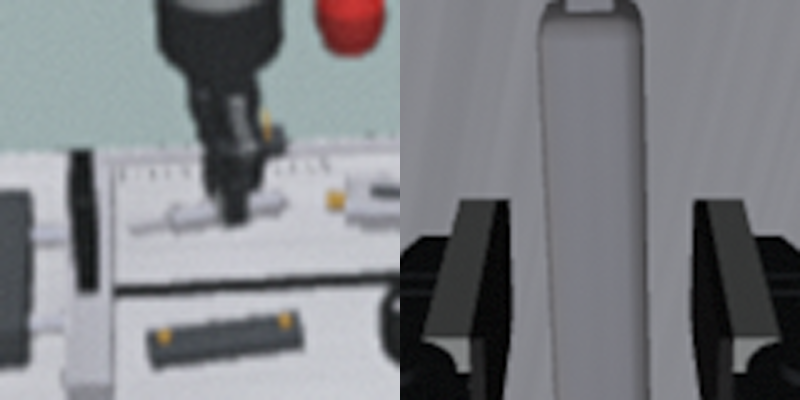

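The left half now shows the near finger overlapping the bar, and the right half shows the handle centred between the pads. Closing.

```bash
python3 -m pendant '[[0,[0,0,0],0],[0,[0,0,0],0],[0,[0,0,0],0],[0,[0,0,0],0],[0,[0,0,0],0]]'; python3 -m pendant '[[0,[0,0,-0.05],0],[0,[0,0,-0.3],0],[0,[0,0,-0.7],0],[0,[0,0,-1],0],[0,[0,0,-1],0],[0,[0,0,-1],0]]';python3 go.py 536 97 120 -5
```

```text
time: 7.35
tool_pos: [0.5628, -0.2852, -0.0173]
tool_rot: [0.0, 0.988, 0.156, 0.0]
contact_force: [-0.2, 0.4, 1.3]
gripper_width: 0.139
grasp_force: 58.8
time: 7.95
tool_pos: [0.5632, -0.2854, 0.104]
tool_rot: [0.001, 0.988, 0.156, 0.001]
contact_force: [0.4, -0.5, -0.5]
gripper_width: 0.138
grasp_force: 58.6
shift [ 0.77  -3.1   -0.138] roll 0.128 cur ang 18.0 tilt [ 0.002 -0.001 -1.   ] j6 0.67
```

Gripped at 14 mm opening. The fingertips effectively sit about 23 mm behind the TCP as read, so I'll use that offset from now on. Carrying the bar to the tray.

```bash
for k in 1 2 3; do python3 -m pendant '[[0,[0.15,-0.79,-0.27],0],[0,[0.15,-0.79,-0.27],0],[0,[0.15,-0.79,-0.27],0]]' >/dev/null; done;  python3 -m pendant '[[0,[0.15,-0.79,0],0.128],[0,[0.15,-0.79,0],0.128],[0,[0.15,-0.79,0],0.128],[0,[0.15,-0.79,0],0.128],[0,[0.15,-0.79,0],0.128]]'
python3 go.py 516 96 120 -5
python3 - <<'E'
from h import *
import pickle
f=grab("wrist"); g=grab("scene"); pickle.dump((f,g),open("f4.pkl","wb")); save(f,"7wrist.png",s=1.4)
E
```

```text
time: 9.35
tool_pos: [0.5135, 0.0968, 0.198]
tool_rot: [0.0, 0.999, -0.043, -0.001]
contact_force: [0.3, 0.3, -0.2]
gripper_width: 0.134
grasp_force: 61.7
shift [0.023 0.004 0.65 ] roll 0.0 cur ang -4.9 tilt [-0.003 -0.001 -1.   ] j6 1.7
```

View pics/7wrist.png

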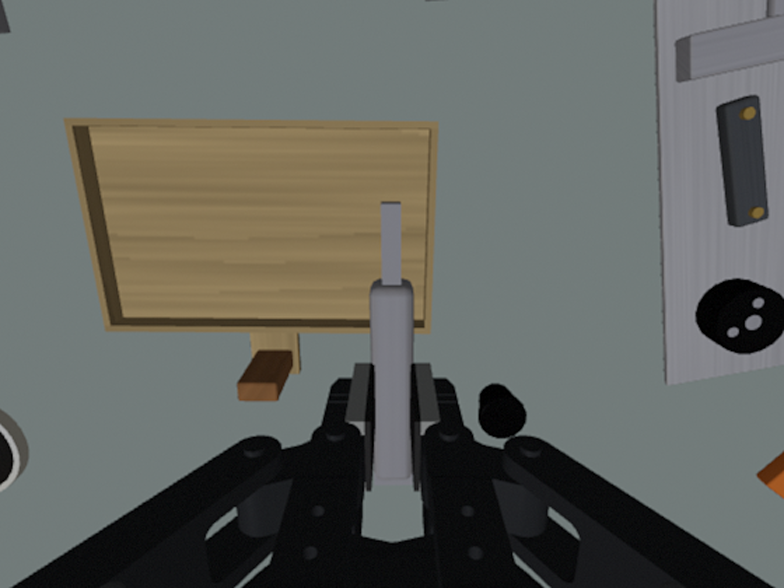

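The view shows the tray rim corners at (67,121), (437,123), (430,333) and (106,330), the pull top near (258,390), and the bar held straight.

Run:
```python
from h import *
import pickle
f,g=pickle.load(open("f4.pkl","rb")); k=1/1.4
c=[onz(f,u*k,v*k,.024)*1000 for u,v in((67,121),(437,123),(430,333),(106,330))]
for p in c: print(p.round(1))
for a,b in((0,1),(3,2),(2,1),(3,0)): d=c[b]-c[a]; print(np.linalg.norm(d).round(1),np.degrees(np.arctan2(d[1],d[0])).round(1))
print("centre",np.mean(c,0).round(1)); print("pull",(onz(f,258*k,391*k,.066)*1000).round(1))
```

```text
[625.  312.3  24. ]
[602.   57.5  24. ]
[445.   71.8  24. ]
[469.7 328.4  24. ]
255.8 -95.2
257.8 -95.5
157.7 -5.2
156.2 -5.9
centre [535.4 192.5  24. ]
pull [428.  202.2  66. ]
```

```bash
python3 -m pendant '[[0,[0.01,-0.02,0.4],0],[0,[0.01,-0.02,0.8],0],[0,[0.01,-0.02,1],0],[0,[0.01,-0.02,1],0]]' >/dev/null;  python3 -m pendant '[[0,[0,0,0.4],0],[0,[0,0,0.65],0],[0,[0,0,0.75],0],[0,[0,0,0.78],0],[0,[0,0,0.78],0],[0.24,[0,0,0.78],0],[0.24,[0,0,0.78],0],[0.24,[0,0,0.78],0]]'
python3 -m pendant '[[0.24,[0,0,-0.3],0],[0.24,[0,0,-0.7],0],[0.4,[0,0,-1],0],[0.5,[0,0,-1],0]]'
python3 go.py 556 -166 60 12.3
```

```text
time: 10.65
tool_pos: [0.5164, 0.1003, -0.0125]
tool_rot: [-0.0, 0.999, -0.044, 0.001]
contact_force: [0.2, -0.7, 0.0]
gripper_width: 0.239
grasp_force: 0.0
time: 11.05
tool_pos: [0.5202, 0.1005, 0.114]
tool_rot: [-0.001, 0.999, -0.044, 0.007]
contact_force: [1.7, -0.4, 0.9]
gripper_width: 0.498
grasp_force: 0.0
shift [0.485 2.187 0.452] roll -0.096 cur ang -5.0 tilt [ 0.014  0.001 -1.   ] j6 1.71
```

Bar released in the tray. Next is the opener; I'll hover and check its pins by colour.

```bash
for i in 1 2; do python3 -m pendant '[[0.5,[0.245,1,0],0],[0.5,[0.245,1,0],0],[0.5,[0.245,1,0],0],[0.5,[0.245,1,0],0]]' >/dev/null; done; python3 -m pendant '[[0.5,[0,0.18,0],-0.096],[0.5,[0,0.18,0],-0.096],[0.5,[0,0.18,0],-0.096],[0.5,[0,0.18,0],-0.096]]' |head -3
cat > det.py <<'E'
from h import *
def blobs(f,lo,hi,amin=8):
    m=cv2.inRange(cv2.cvtColor(f["img"],cv2.COLOR_RGB2HSV),np.array(lo),np.array(hi))
    n,_,st,c=cv2.connectedComponentsWithStats(m)
    return [(c[i],st[i]) for i in range(1,n) if st[i][4]>=amin]
E
cat > seebrass.py <<'E'
from det import *
f=grab("wrist")
for c,s in blobs(f,(15,110,70),(30,255,255),12):
    if s[4]<2000: print("px",(c*1.4).round(0),"area",s[4],"at z22",(onz(f,*c,.022)*1000).round(1)[:2],"z14",(onz(f,*c,.014)*1000).round(1)[:2])
E
python3 seebrass.py;python3 go.py 556 -166 -18 12.3
```

```text
time: 12.25
tool_pos: [0.5507, -0.164, 0.1058]
tool_rot: [-0.0, 0.994, 0.106, -0.0]
px [  7. 206.] area 1197 at z22 [552.6  49.3] z14 [550.2  55.4]
px [394. 218.] area 89 at z22 [ 590.3 -157.2] z14 [ 589.  -157.6]
px [397. 340.] area 74 at z22 [ 520. -174.] z14 [ 516.6 -174.8]
px [698. 369.] area 111 at z22 [ 539.6 -356.4] z14 [ 536.8 -362.9]
px [572. 408.] area 175 at z22 [ 498.  -291.1] z14 [ 493.9 -295.5]
shift [0.04  0.025 1.032] roll -0.001 cur ang 12.2 tilt [-0.     0.001 -1.   ] j6 0.94
```

```bash
python3 -m pendant '[[0.5,[0.04,0.02,0.4],0],[0.5,[0.04,0.02,0.8],0],[0.5,[0.04,0.02,0.95],0],[0.5,[0.04,0.02,1],0],[0.5,[0.04,0.02,1],0],[0,[0.04,0.02,1],0],[0,[0.04,0.02,1],0],[0,[0.04,0.02,1],0],[0,[0.04,0.02,1],0]]'; python3 -m pendant '[[0,[0,0,-0.05],0],[0,[0,0,-0.3],0],[0,[0,0,-0.7],0],[0,[0,0,-1],0],[0,[0,0,-1],0],[0,[0,0,-1],0]]' |tail -2;python3 go.py 531 143 100 -5.4
```

```text
time: 13.2
tool_pos: [0.5579, -0.1675, -0.0116]
tool_rot: [0.001, 0.994, 0.107, 0.002]
contact_force: [-0.9, 2.5, 7.1]
gripper_width: -0.001
grasp_force: 3.2
gripper_width: -0.0
grasp_force: 0.0
shift [ 0.338 -2.574  0.059] roll 0.098 cur ang 12.2 tilt [ 0.003 -0.001 -1.   ] j6 0.94
```

Missed: the fingers slid over its top. I'll recheck and go lower with a smaller opening.

```bash
python3 -m pendant '[[0.4,[0,0,0],0],[0.4,[0,0,0],0],[0.4,[0,0,0],0],[0.4,[0,0,0],0]]' | head -2; python3 seebrass.py | sed -n 2,3p; python3 go.py 556 -166 -20 13
```

```text
time: 14.2
tool_pos: [0.5555, -0.1667, 0.1049]
px [388. 226.] area 86 at z22 [ 590.2 -157.4] z14 [ 588.8 -157.6]
px [  2. 275.] area 50 at z22 [516.8  49.9] z14 [513.1  56.1]
shift [ 0.005 -0.005  1.044] roll -0.004 cur ang 12.2 tilt [-0.001  0.001 -1.   ] j6 0.94
```

```bash
python3 -m pendant '[[0.4,[0,0,0.4],0],[0.4,[0,0,0.8],0],[0.4,[0,0,0.95],0],[0.4,[0,0,1],0],[0.4,[0,0,1],0]]'|sed -n 2,4p; python3 -m pendant '[[0.4,[0,0,0.02],0],[0.4,[0,0,0.045],0],[0.4,[0,0,0.045],0]]'|sed -n 2,4p;python3 -m pendant '[[0,[0,0,0],0],[0,[0,0,0],0],[0,[0,0,0],0],[0,[0,0,0],0]]'
```

```text
tool_pos: [0.5557, -0.1667, -0.0146]
tool_rot: [-0.0, 0.994, 0.107, -0.001]
contact_force: [-0.9, 0.4, 0.2]
tool_pos: [0.5568, -0.1673, -0.0182]
tool_rot: [0.0, 0.994, 0.107, 0.001]
contact_force: [0.3, 0.7, 0.3]
time: 15.45
tool_pos: [0.5569, -0.1673, -0.0181]
tool_rot: [0.0, 0.994, 0.107, 0.001]
contact_force: [-1.1, 2.0, 4.4]
gripper_width: 0.254
grasp_force: 59.6
```

```bash
python3 -m pendant '[[0,[0,0,-0.05],0],[0,[0,0,-0.3],0],[0,[0,0,-0.7],0],[0,[0,0,-1],0],[0,[0,0,-1],0]]' |tail -2; for i in 1 2; do python3 -m pendant '[[0,[0.11,-0.86,-0.1],0],[0,[0.11,-0.86,-0.1],0],[0,[0.11,-0.86,-0.1],0]]' |tail -2; done; python3 -m pendant '[[0,[0.12,-0.86,0],0.098],[0,[0.12,-0.86,0],0.098],[0,[0.12,-0.86,0],0.098],[0,[0.12,-0.86,0],0.098],[0,[0.12,-0.86,0],0.098]]'; python3 go.py 531 143 -14 -5.4
```

```text
gripper_width: 0.254
grasp_force: 59.1
gripper_width: 0.259
grasp_force: 59.2
gripper_width: 0.251
grasp_force: 59.4
time: 17.05
tool_pos: [0.53, 0.1434, 0.1238]
tool_rot: [0.001, 0.999, -0.047, -0.001]
contact_force: [0.2, -1.5, -0.1]
gripper_width: 0.252
grasp_force: 59.5
shift [1.000e-02 1.000e-03 1.148e+00] roll 0.0 cur ang -5.4 tilt [-0.001 -0.001 -1.   ] j6 1.79
```

```bash
python3 -m pendant '[[0,[0,0,0.4],0],[0,[0,0,0.8],0],[0,[0,0,1],0],[0,[0,0,1],0]]' |tail -2; python3 -m pendant '[[0,[0,0,0.1],0],[0,[0,0,0.165],0],[0,[0,0,0.165],0],[0.36,[0,0,0.165],0],[0.36,[0,0,0.165],0],[0.36,[0,0,0.165],0]]'; python3 -m pendant '[[0.36,[0,0,-0.3],0],[0.36,[0,0,-0.7],0],[0.6,[0,0,-1],0],[0.6,[0,0,-1],0]]' |tail -2; python3 go.py 449 -295 85 0; python3 seebrass.py
```

```text
gripper_width: 0.258
grasp_force: 59.5
time: 18.05
tool_pos: [0.5312, 0.1445, -0.014]
tool_rot: [-0.0, 0.999, -0.047, 0.001]
contact_force: [0.0, 0.8, -0.8]
gripper_width: 0.362
grasp_force: 0.0
gripper_width: 0.599
grasp_force: 0.0
shift [-0.375  3.72   0.216] roll -0.03 cur ang -5.4 tilt [ 0.014  0.002 -1.   ] j6 1.8
px [522. 257.] area 505 at z22 [546.3  69.3] z14 [544.2  67.2]
px [395. 235.] area 81 at z22 [565.7 141. ] z14 [564.3 141.1]
px [394. 351.] area 67 at z22 [494.1 147.6] z14 [490.5 147.9]
px [512. 374.] area 46 at z22 [472.3  76.3] z14 [468.   74.4]
px [172. 392.] area 17 at z22 [479.2 290. ] z14 [475.1 294.6]
px [206. 392.] area 26 at z22 [477.2 268.4] z14 [473.1 272.4]
px [235. 392.] area 13 at z22 [475.5 250.3] z14 [471.4 253.7]
px [350. 425.] area 12 at z22 [445.2 180.9] z14 [440.1 182.2]
px [328. 430.] area 19 at z22 [442.9 195.9] z14 [437.7 197.6]
px [343. 442.] area 14 at z22 [433.1 187. ] z14 [427.6 188.5]
```

Opener's pins show it lying in the tray. Next is the holder.

```bash
for i in 1 2 3; do python3 -m pendant '[[0.6,[-0.1,0.93,0],0],[0.6,[-0.1,0.93,0],0],[0.6,[-0.1,0.93,0],0]]' >/dev/null; done; python3 -m pendant '[[0.6,[-0.1,0.93,0.2],-0.03],[0.6,[-0.1,0.93,0.2],-0.03],[0.6,[-0.1,0.93,0.2],-0.03],[0.6,[-0.1,0.93,0.2],-0.03],[0.6,[-0.1,0.93,0.2],-0.03]]' | sed -n 2p; python3 go.py 449 -295 -20 0; python3 seebrass.py
python3 - <<'E'
from h import *
import pickle
f=grab("wrist"); pickle.dump(f,open("f5.pkl","wb")); save(f,"8wrist.png",s=1.4)
E
```

```text
tool_pos: [0.4408, -0.2941, 0.0803]
shift [0.069 0.009 0.836] roll 0.0 cur ang 0.0 tilt [-0.001  0.002 -1.   ] j6 0.84
px [522.  89.] area 191 at z22 [ 543.5 -352.9] z14 [ 544.2 -354.9]
px [395. 195.] area 283 at z22 [ 496.1 -295.7] z14 [ 495.2 -295.7]
px [396. 486.] area 178 at z22 [ 324.8 -297. ] z14 [ 318. -297.]
```

View pics/8wrist.png

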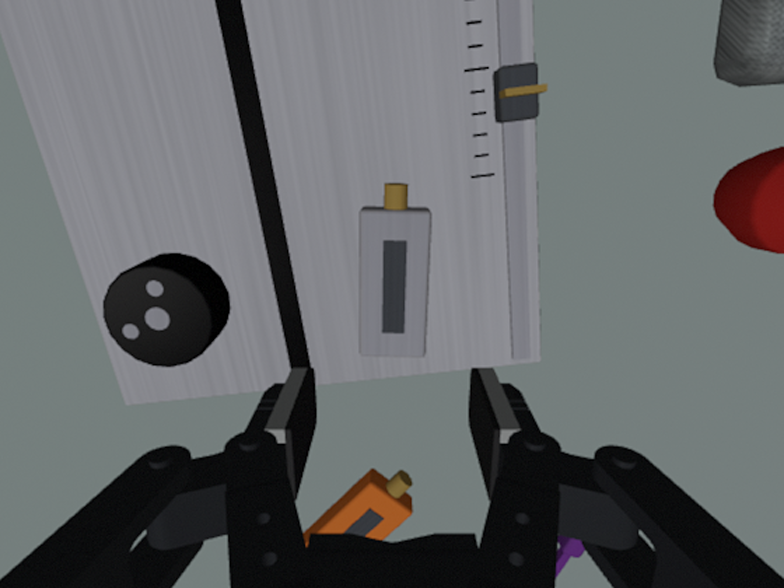

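The view shows the holder at (395,283), centred between the fingers with its screw at (395,195). The block is at (165,310) and the clip's fin at (525,90). Nothing has moved.

```bash
python3 -m pendant '[[0.6,[0.075,0.012,0.4],0],[0.6,[0.075,0.012,0.7],0],[0.6,[0.075,0.012,0.8],0],[0.6,[0.075,0.012,0.83],0],[0.6,[0.075,0.012,0.83],0],[0.6,[0.075,0.012,0.83],0]]'|sed -n 2,4p; python3 -m pendant '[[0,[0,0,0],0],[0,[0,0,0],0],[0,[0,0,0],0],[0,[0,0,0],0],[0,[0,0,0],0]]'; python3 -m pendant '[[0,[0,0,-0.05],0],[0,[0,0,-0.3],0],[0,[0,0,-0.7],0],[0,[0,0,-1],0],[0,[0,0,-1],0]]' |tail -2; python3 go.py 536 201 100 -5.4
```

```text
tool_pos: [0.4511, -0.2981, -0.0164]
tool_rot: [0.001, 1.0, 0.0, 0.001]
contact_force: [-1.0, 0.5, 0.3]
time: 21.1
tool_pos: [0.451, -0.2982, -0.0162]
tool_rot: [0.001, 1.0, -0.0, 0.001]
contact_force: [-1.0, 2.1, 6.0]
gripper_width: 0.4
grasp_force: 60.3
gripper_width: 0.396
grasp_force: 60.2
shift [ 0.691 -4.177  0.044] roll 0.03 cur ang -0.0 tilt [ 0.01  -0.009 -1.   ] j6 0.85
```

```bash
for i in 1 2 3 4; do python3 -m pendant '[[0,[0.132,-0.836,-0.05],0],[0,[0.132,-0.836,-0.05],0],[0,[0.132,-0.836,-0.05],0]]' |tail -1; done; python3 -m pendant '[[0,[0.132,-0.836,0],0.03],[0,[0.132,-0.836,0],0.03],[0,[0.132,-0.836,0],0.03],[0,[0.132,-0.836,0],0.03]]'; python3 go.py 532 201 -14 -5.4
```

```text
grasp_force: 60.5
grasp_force: 60.7
grasp_force: 60.9
grasp_force: 61.1
time: 23.2
tool_pos: [0.5287, 0.2036, 0.1243]
tool_rot: [0.001, 0.999, -0.047, -0.001]
contact_force: [1.0, -1.6, -1.6]
gripper_width: 0.394
grasp_force: 61.2
shift [0.031 0.017 1.152] roll 0.0 cur ang -5.3 tilt [-0.002 -0.002 -1.   ] j6 1.9
```

```bash
python3 -m pendant '[[0,[0.03,0.015,0.4],0],[0,[0.03,0.015,0.8],0],[0,[0.03,0.015,1],0],[0,[0.03,0.015,1],0]]' |tail -2; python3 -m pendant '[[0,[0,0,0.1],0],[0,[0,0,0.15],0],[0,[0,0,0.15],0],[0.5,[0,0,0.15],0],[0.5,[0,0,0.15],0],[0.5,[0,0,0.15],0]]'; python3 -m pendant '[[0.5,[0,0,-0.3],0],[0.5,[0,0,-0.7],0],[0.9,[0,0,-1],0],[0.9,[0,0,-1],0]]' |tail -2; python3 go.py 438 -177 80 -5.4; python3 seebrass.py
python3 - <<'E'
from h import *
import pickle
f=pickle.load(open("f5.pkl","rb")); k=1/1.4
# block: silhouette of near-black blob, top-ellipse centre spot, in wrist view 8
print("spot",(onz(f,157*k,319*k,.034)*1000).round(1)); w=pickle.load(open("f1.pkl","rb"))
print(tri(f,(157*k,319*k),w,(242*k,27*k)))
# index fin & scale using two wrist views
print(tri(f,(505*k,93*k),w,(386*k,249*k)),tri(f,(546*k,88*k),w,(389*k,270*k)))
E
```

```text
gripper_width: 0.394
grasp_force: 61.2
time: 24.2
tool_pos: [0.533, 0.2028, -0.0115]
tool_rot: [-0.0, 0.999, -0.047, 0.001]
contact_force: [0.2, -0.2, 0.9]
gripper_width: 0.499
grasp_force: 0.0
gripper_width: 0.816
grasp_force: 0.0
shift [-0.528  3.238  0.274] roll 0.0 cur ang -5.4 tilt [ 0.013  0.003 -1.   ] j6 1.9
px [617. 270.] area 1177 at z22 [534.4  72.1] z14 [532.   68.4]
px [396. 215.] area 214 at z22 [578.3 198.2] z14 [577.2 198.3]
px [497. 228.] area 85 at z22 [565.7 141. ] z14 [564.2 139.4]
px [489. 344.] area 69 at z22 [494.1 147.9] z14 [490.5 146.5]
px [236. 385.] area 20 at z22 [480.7 308.9] z14 [476.6 312.3]
px [402. 423.] area 20 at z22 [443.7 205.9] z14 [438.5 206.2]
spot [ 436.5 -176.6   34. ]
(array([ 0.43768771, -0.17721415,  0.03544728]), np.float64(0.0011635017463934307))
(array([ 0.54235086, -0.34495795,  0.02101892]), np.float64(0.0009941930341166802)) (array([ 0.54482704, -0.36426223,  0.01875277]), np.float64(0.0007569042066174882))
```

```bash
for i in 1 2 3; do python3 -m pendant '[[0.95,[-0.132,0.81,0.07],0],[0.95,[-0.132,0.81,0.07],0],[0.95,[-0.132,0.81,0.07],0]]' >/dev/null; done; python3 -m pendant '[[0.95,[-0.132,0.81,0.05],-0.47],[0.95,[-0.132,0.81,0.05],-0.47],[0.95,[-0.132,0.81,0.05],-0.47],[0.95,[-0.132,0.81,0.05],-0.47],[0.95,[-0.132,0.81,0.05],-0.47],[0.95,[-0.132,0.81,0.05],-0.47],[0.95,[-0.132,0.81,0.05],-0.47],[0.95,[-0.132,0.81,0.05],-0.47],[0.95,[-0.132,0.81,0.05],-0.47],[0.95,[-0.132,0.81,0.05],-0.47]]'; python3 go.py 437 -177 -12 84.6
python3 - <<'E'
from h import *
import pickle
f=grab("wrist")
m=cv2.inRange(cv2.cvtColor(f["img"],cv2.COLOR_RGB2HSV),(0,0,90),(180,60,255))
# white spots on the block
n,_,st,c=cv2.connectedComponentsWithStats(m)
for i in range(1,n):
    if 8<st[i][4]<400: print((c[i]*1.4).round(),st[i][4],(onz(f,*c[i],.034)*1000).round(1))
E
```

```text
time: 26.55
tool_pos: [0.4327, -0.1772, 0.0752]
tool_rot: [-0.001, 0.774, 0.633, 0.0]
contact_force: [0.5, -0.2, 0.3]
gripper_width: 0.949
grasp_force: 0.0
shift [0.008 0.036 0.727] roll -0.034 cur ang 78.5 tilt [-0.001  0.001 -1.   ] j6 -0.35
[377. 283.] 110 [ 430.  -161.3   34. ]
[398. 309.] 228 [ 436.9 -175.9   34. ]
[430. 305.] 106 [ 452.8 -177.1   34. ]
[205. 455.] 114 [ 318.7 -237.8   34. ]
[578. 455.] 112 [ 516.2 -277.7   34. ]
[505. 546.] 256 [ 469.3 -332.1   34. ]
```

```bash
python3 -m pendant '[[0.95,[0.006,0.036,0.3],-0.034],[0.95,[0.006,0.036,0.6],-0.034],[0.95,[0.006,0.036,0.7],-0.034],[0.95,[0.006,0.036,0.73],-0.034],[0.95,[0.006,0.036,0.73],-0.034]]'|sed -n 2,4p; python3 -m pendant '[[0,[0,0,0],0],[0,[0,0,0],0],[0,[0,0,0],0],[0,[0,0,0],0],[0,[0,0,0],0]]'; python3 -m pendant '[[0,[0,0,-0.05],0],[0,[0,0,-0.3],0],[0,[0,0,-0.7],0],[0,[0,0,-1],0],[0,[0,0,-1],0]]' |tail -2; python3 go.py 538 269 100 84.6
```

```text
tool_pos: [0.4372, -0.1786, -0.0113]
tool_rot: [-0.0, 0.742, 0.67, 0.0]
contact_force: [-0.1, -0.5, -0.3]
time: 27.6
tool_pos: [0.4384, -0.1798, -0.0089]
tool_rot: [0.002, 0.742, 0.67, 0.0]
contact_force: [-1.6, 1.2, 6.2]
gripper_width: 0.617
grasp_force: 61.7
gripper_width: 0.614
grasp_force: 63.7
shift [3.816 0.422 0.117] roll -0.002 cur ang 84.2 tilt [ 0.012 -0.007 -1.   ] j6 -0.44
```

```bash
for i in 1 2 3; do python3 -m pendant '[[0,[0.955,0.115,-0.05],0],[0,[0.955,0.115,-0.05],0],[0,[0.955,0.115,-0.05],0]]' |tail -1; done; python3 -m pendant '[[0,[0.955,0.115,0],0],[0,[0.955,0.115,0],0],[0,[0.955,0.115,0],0],[0,[0.955,0.115,0],0]]'; python3 go.py 543 269 -8 84.6
```

```text
grasp_force: 63.6
grasp_force: 63.6
grasp_force: 63.6
time: 29.4
tool_pos: [0.5378, 0.2728, 0.1256]
tool_rot: [-0.0, 0.741, 0.671, -0.001]
contact_force: [0.2, 0.1, -1.5]
gripper_width: 0.617
grasp_force: 63.6
shift [-0.026  0.048  1.113] roll -0.001 cur ang 84.3 tilt [-0.001 -0.001 -1.   ] j6 0.45
```

```bash
python3 -m pendant '[[0,[-0.02,0.045,0.4],0],[0,[-0.02,0.045,0.8],0],[0,[-0.02,0.045,1],0],[0,[-0.02,0.045,1],0]]' |tail -2; python3 -m pendant '[[0,[0,0,0.08],0],[0,[0,0,0.11],0],[0,[0,0,0.11],0],[0.74,[0,0,0.11],0],[0.74,[0,0,0.11],0],[0.74,[0,0,0.11],0],[0.74,[0,0,0.11],0]]'; python3 -m pendant '[[0.74,[0,0,-0.3],0],[0.74,[0,0,-0.7],0],[0.8,[0,0,-1],0],[0.8,[0,0,-1],0]]' |tail -2;python3 -m pendant '[[0.8,[0,0,-0.4],0],[0.8,[0,0,-0.8],0],[0.8,[0,0,-0.8],0]]' |tail -2; python3 go.py 642 -210 180 96.9
python3 - <<'E'
from h import *
import pickle
f=grab("scene"); pickle.dump(f,open("f6.pkl","wb")); save(f,"9scene.png",(160,120,480,360),2.5)
E
```

```text
gripper_width: 0.619
grasp_force: 63.6
time: 30.5
tool_pos: [0.5438, 0.2689, -0.006]
tool_rot: [0.0, 0.742, 0.67, 0.001]
contact_force: [0.5, 0.3, 0.5]
gripper_width: 0.739
grasp_force: 0.0
gripper_width: 0.805
grasp_force: 0.0
gripper_width: 0.801
grasp_force: 0.0
shift [-3.902  1.187  0.309] roll -0.071 cur ang 84.2 tilt [ 0.013  0.005 -1.   ] j6 0.44
```

View pics/9scene.png

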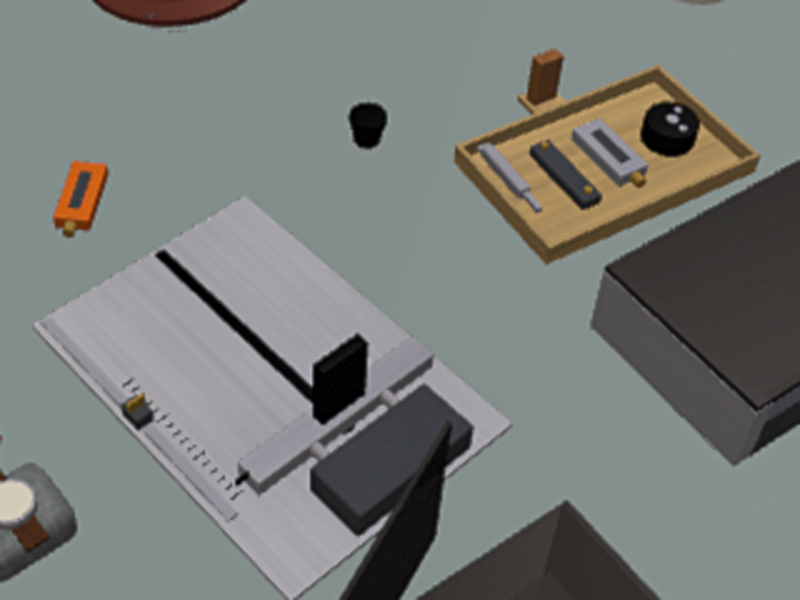

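All four tools lie flat inside the tray and the bed is clear. Next is the crosshead. I'll hover over the post and measure it with the wrist camera.

```bash
for i in 1 2 3; do python3 -m pendant '[[0.5,[-0.976,0.297,0],0],[0.5,[-0.976,0.297,0],0],[0.5,[-0.976,0.297,0],0]]' >/dev/null; done; python3 -m pendant '[[0.5,[-0.976,0.297,0],-0.071],[0.5,[-0.976,0.297,0],-0.071],[0.5,[-0.976,0.297,0],-0.071],[0.5,[-0.976,0.297,0],-0.071]]'; python3 go.py 642 -210 120 96.9
python3 - <<'E'
from h import *
import pickle
f=grab("wrist"); pickle.dump(f,open("f7.pkl","wb")); save(f,"10wrist.png",s=1.4)
E
```

```text
time: 32.55
tool_pos: [0.6368, -0.2144, 0.2065]
tool_rot: [-0.002, 0.665, 0.747, -0.001]
contact_force: [0.1, 0.3, -0.1]
gripper_width: 0.5
grasp_force: 0.0
shift [0.03  0.05  0.721] roll -0.001 cur ang 96.7 tilt [-0.003  0.001 -1.   ] j6 -0.55
```

View pics/10wrist.png

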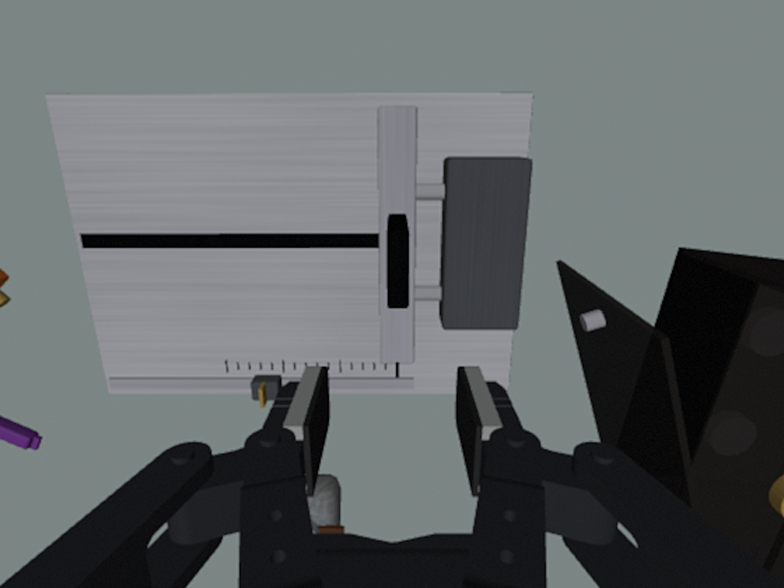

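The view shows the post at (398,260), the pointer at (397,370), the clip body at (266,387) with its fin at (262,396), and the bed corners. Computing the post position and the travel.

Run:
```python
from h import *
import pickle
k=1/1.4
f=pickle.load(open("f7.pkl","rb")); f5=pickle.load(open("f5.pkl","rb")); w=pickle.load(open("f1.pkl","rb")); f2=pickle.load(open("f2.pkl","rb"))
o=lambda u,v,z:(onz(f,u*k,v*k,z)*1000)
print("post top near-left/right",o(388,307,.1).round(1),o(409,307,.1).round(1))
A,B=o(47,94,.006),o(532,94,.006);C,D=o(109,394,.006),o(508,394,.006)
for a,b in((A,B),(C,D)): d=b-a; print(np.linalg.norm(d).round(1),np.degrees(np.arctan2(d[1],d[0])).round(2))
# pointer: three views; index fin: dumb rays at several z
th=np.radians(6.9); ex=np.array([np.cos(th),np.sin(th)]); ey=np.array([-ex[1],ex[0]])
def gx(ff,u,v,z):
    p=onz(ff,u*k,v*k,z)[:2]*1000-np.array([543,-221.8]); return (p@ex).round(1),(p@ey).round(1)
for n,ff,p,i1,i2 in(("f7",f,(397.5,370),(264,384),(262,405)),("f1",w,(519,217),(387,250),(389,270)),("f2",f2,(497,151),(471,344),(499,347))):
    print(n,"pointer",gx(ff,*p,.024),"fin ends z34",gx(ff,*i1,.034),gx(ff,*i2,.034),"z20",gx(ff,*i1,.02),gx(ff,*i2,.02))
print("f5 fin",gx(f5,504,93,.034),gx(f5,547,88,.034),"z20",gx(f5,504,93,.02))
# zoomed crops around clip + pointer from f7, f5, f2
c=lambda ff,u,v:cv2.resize(ff["img"][int(v*k)-22:int(v*k)+22,int(u*k)-22:int(u*k)+22],(396,396),interpolation=cv2.INTER_CUBIC)
im=np.vstack([cv2.resize(np.hstack([c(f,266,390),c(f,397,370)]),(600,300)),cv2.resize(np.hstack([c(f5,520,92),c(w,387,258)]),(600,300))]); cv2.imwrite("pics/11.png",im[...,::-1])
```

```text
post top near-left/right [ 637.5 -235.1  100. ] [ 650.7 -233.5  100. ]
356.1 6.74
358.7 6.85
f7 pointer (np.float64(99.0), np.float64(-108.0)) fin ends z34 (np.float64(-11.3), np.float64(-115.6)) (np.float64(-14.7), np.float64(-135.3)) z20 (np.float64(-15.6), np.float64(-123.3)) (np.float64(-19.2), np.float64(-143.9))
f1 pointer (np.float64(99.1), np.float64(-106.9)) fin ends z34 (np.float64(-14.2), np.float64(-119.7)) (np.float64(-14.6), np.float64(-137.2)) z20 (np.float64(-14.7), np.float64(-122.9)) (np.float64(-15.1), np.float64(-140.9))
f2 pointer (np.float64(97.5), np.float64(-107.7)) fin ends z34 (np.float64(-16.5), np.float64(-119.9)) (np.float64(-15.0), np.float64(-137.4)) z20 (np.float64(-22.1), np.float64(-123.6)) (np.float64(-20.6), np.float64(-142.1))
f5 fin (np.float64(-16.2), np.float64(-119.3)) (np.float64(-16.4), np.float64(-137.7)) z20 (np.float64(-15.4), np.float64(-122.5))
```

View pics/11.png

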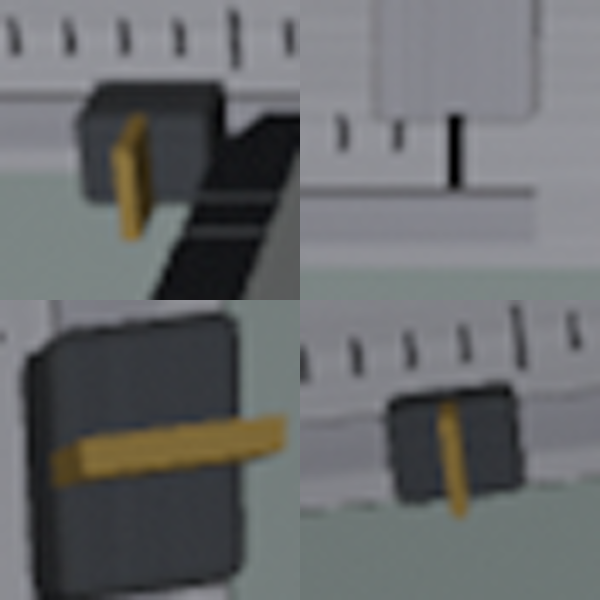

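The zoomed crops show the fin clearly in both views, and the pointer is a thin black line. Pointer-to-index travel is about 114 mm and the post centre is at (641,-209.5). Descending to grip the post.

```bash
python3 -m pendant '[[0.5,[0.034,0.04,0.3],0],[0.5,[0.034,0.04,0.6],0],[0.5,[0.034,0.04,0.7],0],[0.5,[0.034,0.04,0.7],0]]'|sed -n 2,4p; python3 go.py 641 -209.5 50 96.9
```

```text
tool_pos: [0.6399, -0.2048, 0.1218]
tool_rot: [-0.003, 0.662, 0.749, -0.001]
contact_force: [0.1, -0.1, 0.5]
shift [-0.042  0.007  0.598] roll 0.001 cur ang 97.0 tilt [-0.006  0.003 -1.   ] j6 -0.54
```

```bash
python3 -m pendant '[[0.5,[-0.03,0.007,0.3],0],[0.5,[-0.03,0.007,0.5],0],[0.5,[-0.03,0.007,0.6],0],[0.5,[-0.03,0.007,0.6],0]]'|sed -n 2,4p;  python3 -m pendant '[[0,[0,0,0],0],[0,[0,0,0],0],[0,[0,0,0],0],[0,[0,0,0],0],[0,[0,0,0],0],[0,[0,0,0],0]]'; python3 go.py 641 -209.5 50 96.9
python3 - <<'E'
from h import *
import pickle
pickle.dump((grab("scene"),grab("side"),manip.state()["tool_pos"]),open("f8.pkl","wb"))
E
```

```text
tool_pos: [0.6427, -0.21, 0.0527]
tool_rot: [-0.001, 0.663, 0.749, -0.0]
contact_force: [0.5, 0.3, -0.0]
time: 34.0
tool_pos: [0.6395, -0.2117, 0.0562]
tool_rot: [-0.003, 0.663, 0.749, -0.004]
contact_force: [-18.4, 0.2, 11.2]
gripper_width: 0.145
grasp_force: 60.7
shift [0.016 0.016 0.052] roll 0.0 cur ang 97.0 tilt [-0.01  -0.001 -1.   ] j6 -0.55
```

```bash
python3 -m pendant '[[0,[0,-0.1,0],0],[0,[0,-0.2,0],0],[0,[0,-0.3,0],0],[0,[0,-0.4,0],0],[0,[0,-0.5,0],0],[0,[0,-0.6,0],0],[0,[0,-0.7,0],0],[0,[0,-0.8,0],0],[0,[0,-0.85,0],0],[0,[0,-0.85,0],0]]'
python3 - <<'E'
from h import *
import pickle
k=1/1.4
sc,sd,p0=pickle.load(open("f8.pkl","rb")); a,b=grab("scene"),grab("side"); s=manip.state(); ex=np.array([.9928,.12])
print("tcp travel",((s["tool_pos"]-p0)[:2]@ex*1000).round(1),s["contact_force"].round(1))
pickle.dump((a,b,s["tool_pos"]),open("f9.pkl","wb"))
u,v=proj(a,[.544,-.355,.03]); u,v=int(u),int(v); print(u,v)
im=cv2.resize(a["img"][v-30:v+30,u-40:u+40],(800,600),interpolation=cv2.INTER_CUBIC); cv2.imwrite("pics/12.png",im[...,::-1])
E
```

```text
time: 35.1
tool_pos: [0.545, -0.2231, 0.0563]
tool_rot: [0.004, 0.663, 0.749, 0.003]
contact_force: [7.2, 2.4, -1.0]
gripper_width: 0.141
grasp_force: 59.6
tcp travel -94.9 [ 6.3  2.8 -0.5]
213 281
```

View pics/12.png

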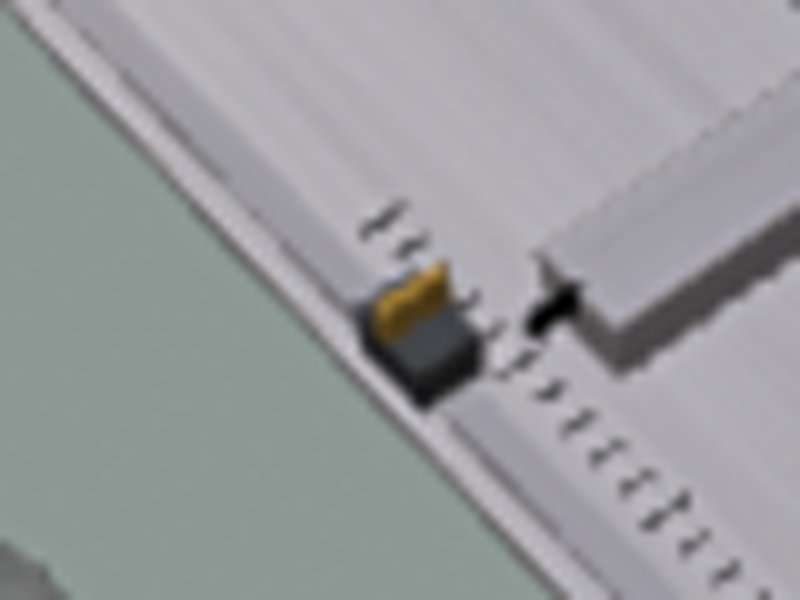

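The view shows the fin's top edge from (378,300) to (445,264), and the pointer from (535,328) to (578,298), still short of it.

Run:
```python
from h import *
import pickle
a,b,p=pickle.load(open("f9.pkl","rb")); sc,sd,p0=pickle.load(open("f8.pkl","rb"))
th=np.radians(6.85); ex=np.array([np.cos(th),np.sin(th)]); ey=np.array([-ex[1],ex[0]])
def g(f,u,v,z): q=onz(f,u,v,z)[:2]*1000-np.array([543,-221.8]); return (q@ex).round(1),(q@ey).round(1)
c=lambda x,y:(173+x/10-.45,251+y/10-.45)
for n,pt,z in(("ptr outer",(535,328),.024),("ptr inner",(578,298),.024),("fin top R",(378,300),.034),("fin top L",(445,264),.034),("fin base R",(393,340),.026),("fin base L",(448,302),.026),("clip near top corner",(425,378),.02)): print(n,g(a,*c(*pt),z))
# home pointer in scene f8: find dark line near expected
e=np.array([.543,-.2218]); P=e+(.100*ex-.107*ey); u,v=proj(sc,[*P,.024]); u,v=int(u),int(v)
pat=sc["img"][v-8:v+9,u-10:u+11].astype(int).sum(2); m=pat<200; yy,xx=np.nonzero(m); print("home ptr px",len(xx),xx.mean()+u-10,yy.mean()+v-8, g(sc,xx.mean()+u-10,yy.mean()+v-8,.024))
u,v=c(556,313); u,v=int(round(u)),int(round(v)); pat=a["img"][v-5:v+6,u-5:u+6].astype(int).sum(2); m=pat<200; yy,xx=np.nonzero(m); print("now ptr",len(xx),g(a,xx.mean()+u-5,yy.mean()+v-5,.024))
```

```text
ptr outer (np.float64(1.8), np.float64(-112.6))
ptr inner (np.float64(1.6), np.float64(-101.1))
fin top R (np.float64(-19.4), np.float64(-136.7))
fin top L (np.float64(-17.6), np.float64(-120.7))
fin base R (np.float64(-14.2), np.float64(-137.6))
fin base L (np.float64(-14.4), np.float64(-123.2))
clip near top corner (np.float64(-5.7), np.float64(-136.2))
home ptr px 16 256.5 310.9375 (np.float64(96.1), np.float64(-107.1))
now ptr 15 (np.float64(0.9), np.float64(-106.8))
```

Travel is 95 mm and the fin is about 18 mm further on, which gives a total of about 113 mm. Easing on, then checking.

```bash
cat > tr.py <<'E'
from h import *
import pickle
p0=pickle.load(open("f8.pkl","rb"))[2]; s=manip.state(); print("travel",((s["tool_pos"]-p0)[:2]@np.array([.9928,.12])*1000).round(1),s["time"],s["gripper_width"])
E
python3 -m pendant '[[0,[0,-0.05,0],0],[0,[0,-0.1,0],0],[0,[0,-0.13,0],0],[0,[0,-0.15,0],0],[0,[0,-0.15,0],0]]' | tail -2; python3 tr.py
python3 - <<'E'
from h import *
import pickle
a=grab("scene"); b=grab("side"); pickle.dump((a,b),open("f10.pkl","wb"))
th=np.radians(6.85); ex=np.array([np.cos(th),np.sin(th)]); ey=np.array([-ex[1],ex[0]])
def g(f,u,v,z): q=onz(f,u,v,z)[:2]*1000-np.array([543,-221.8]); return (q@ex).round(1),(q@ey).round(1)
P=np.array([.543,-.2218])+(-.0165*ex-.107*ey)
for n,f in(("scene",a),("side",b)):
    u,v=proj(f,[*P,.024]); u,v=int(round(u)),int(round(v)); pat=f["img"][v-5:v+6,u-5:u+6].astype(int).sum(2); yy,xx=np.nonzero(pat<220); print(n,"ptr",len(xx),g(f,xx.mean()+u-5,yy.mean()+v-5,.024))
    Q=np.array([.543,-.2218])+(-.015*ex-.128*ey); u,v=proj(f,[*Q,.03]); u,v=int(round(u)),int(round(v)); h=cv2.cvtColor(f["img"],cv2.COLOR_RGB2HSV)[v-9:v+10,u-9:u+10]; yy,xx=np.nonzero(cv2.inRange(h,(14,110,60),(32,255,255))); print(" fin c",len(xx),g(f,xx.mean()+u-9,yy.mean()+v-9,.030))
E
```

```text
gripper_width: 0.141
grasp_force: 59.6
travel -112.6 35.7 0.14123821482603985
scene ptr 17 (np.float64(-16.8), np.float64(-106.2))
 fin c 30 (np.float64(-16.7), np.float64(-130.4))
side ptr 66 (np.float64(-17.1), np.float64(-108.9))
 fin c 1 (np.float64(-16.7), np.float64(-119.6))
```

The pointer (-16.8) is level with the fin (-16.7). Holding for over two seconds, then bringing it home in the grip.

```bash
for i in 1 2 3; do python3 -m pendant '[[0,[0,0,0],0],[0,[0,0,0],0],[0,[0,0,0],0],[0,[0,0,0],0],[0,[0,0,0],0],[0,[0,0,0],0],[0,[0,0,0],0],[0,[0,0,0],0],[0,[0,0,0],0],[0,[0,0,0],0]]' >/dev/null; python3 tr.py; done
python3 -m pendant '[[0,[0,0.1,0],0],[0,[0,0.2,0],0],[0,[0,0.3,0],0],[0,[0,0.4,0],0],[0,[0,0.5,0],0],[0,[0,0.6,0],0],[0,[0,0.7,0],0],[0,[0,0.8,0],0],[0,[0,0.9,0],0],[0,[0,0.92,0],0]]'; python3 tr.py
```

```text
travel -112.5 36.8 0.14569050585016913
travel -112.4 37.8 0.14267904031001155
travel -112.4 38.8 0.14236319915572157
time: 39.8
tool_pos: [0.637, -0.2121, 0.0563]
tool_rot: [0.002, 0.663, 0.749, 0.001]
contact_force: [1.6, 2.2, 5.9]
gripper_width: 0.145
grasp_force: 60.5
travel -2.5 39.8 0.14481279174292117
```

```bash
python3 -m pendant '[[0.4,[0,0,0],0],[0.5,[0,0,0],0],[0.5,[0,0,0],0],[0.5,[0,0,0],0],[0.5,[0,0,0],0],[0.5,[0,0,-0.3],0],[0.5,[0,0,-0.6],0],[0.5,[0,0,-0.9],0],[0.5,[0,0,-0.9],0]]' |sed -n 2,5p
for i in 1 2; do python3 -m pendant '[[0.6,[1,-0.4,0],0],[0.6,[1,-0.4,0],0],[0.6,[1,-0.4,0],0]]' >/dev/null; done;  python3 go.py 426 203 130 -5.4
python3 - <<'E'
from h import *
import pickle
sc=pickle.load(open("f8.pkl","rb"))[0]; a=grab("scene")
u,v=256,311
for f in(sc,a):
    pat=f["img"][v-8:v+9,u-10:u+11].astype(int).sum(2); yy,xx=np.nonzero(pat<200); print("home ptr px",len(xx),xx.mean()+u-10,yy.mean()+v-8)
E
```

```text
tool_pos: [0.6372, -0.2136, 0.1692]
tool_rot: [0.006, 0.663, 0.749, 0.002]
contact_force: [1.1, -0.7, 0.4]
gripper_width: 0.495
shift [ 1.621 -0.481  0.255] roll 0.569 cur ang 97.0 tilt [-0.001  0.001 -1.   ] j6 -0.24
home ptr px 16 256.5 310.9375
home ptr px 17 256.6470588235294 310.8235294117647
```

The crosshead is back home. Moving to the tray's pull.

```bash
python3 -m pendant '[[0.6,[0.81,-0.24,0],0],[0.6,[0.81,-0.24,0],0],[0.6,[0.81,-0.24,0],0]]' >/dev/null;  python3 -m pendant '[[0.6,[0.81,-0.24,0],0.5],[0.6,[0.81,-0.24,0],0.5],[0.6,[0.81,-0.24,0],0.5],[0.6,[0.81,-0.24,0],0.5],[0.6,[0.81,-0.24,0],0.5],[0.6,[0.81,-0.24,0],0.5],[0.6,[0.81,-0.24,0],0.5],[0.6,[0.81,-0.24,0],0.5],[0.6,[0.81,-0.24,0],0.5],[0.6,[0.81,-0.24,0],0.5]]' |sed -n 2p; python3 go.py 426 203 130 -5.4; python3 -m pendant '[[0.6,[0,0,0],0.1],[0.6,[0,0,0],0.1],[0.6,[0,0,0],0.1]]'|sed -n 2p
python3 go.py 426 203 12 -5.4
python3 - <<'E'
from h import *
import pickle
f=grab("wrist"); g=grab("scene"); h=grab("side"); pickle.dump((f,g,h),open("f11.pkl","wb")); save(f,"13.png",s=1.4)
E
```

```text
tool_pos: [0.4288, 0.2, 0.1608]
shift [-0.017 -0.03   0.257] roll 0.102 cur ang 12.9 tilt [-0. -0. -1.] j6 1.63
tool_pos: [0.4287, 0.2001, 0.1608]
shift [-0.024 -0.023  1.24 ] roll 0.003 cur ang -4.8 tilt [-0. -0. -1.] j6 1.93
```

View pics/13.png

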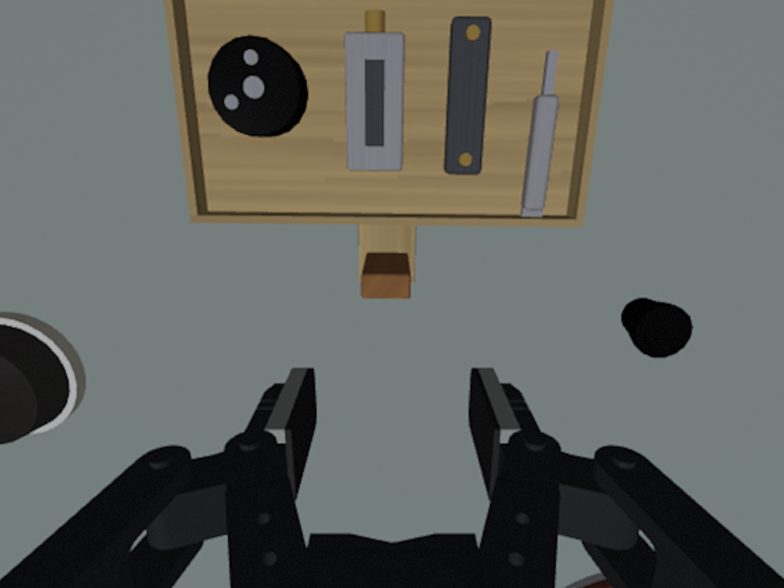

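The view shows the pull top at (387,262–297), centred slightly left of the fingers. All four tools are in the tray, with the bar tool's end close to the front wall at (533,215). Checking that numerically, along with the pull and the riser panels.

Run:
```python
from h import *
import pickle
f,g,h=pickle.load(open("f11.pkl","rb")); k=1/1.4; w=pickle.load(open("f0.pkl","rb"))
o=lambda u,v,z:(onz(f,u*k,v*k,z)*1000).round(1)
print("bar end z19",o(533,207,.019),"lower edge",o(533,216,.006),"rim inner",o(533,216,.024),"rim outer",o(533,224,.024))
print("pull top",o(361,280,.066),o(410,280,.066),"near edge c",o(386,298,.066),o(388,254,.066))
print("tray front corners",o(191,221,.024),o(584,226,.024))
# riser front panel/top corners: scene + side initial
a,b=w["scene"],w["side"]
# riser corner px (784 scale): top front-right, front-left
for n,p,q in(("fr",(559,322),(278,367)),("fl",(706,241),(238,529))): P,e=tri(a,(p[0]*k,p[1]*k),b,(q[0]*k,q[1]*k)); print(n,(P*1000).round(1),(e*1000).round(1)); print(" scene z85",(onz(a,p[0]*k,p[1]*k,.085)*1000).round(1)," side z85",(onz(b,q[0]*k,q[1]*k,.085)*1000).round(1))
print("back edge side",(onz(b,182*k,364*k,.085)*1000).round(1),(onz(b,123*k,524*k,.085)*1000).round(1),"scene back right",(onz(a,638*k,377*k,.085)*1000).round(1))
```

```text
bar end z19 [459.3 103.3  19. ] lower edge [450.9  99.5   6. ] rim inner [454.2 104.7  24. ] rim outer [448.9 104.6  24. ]
pull top [432.1 218.   66. ] [429.7 189.1  66. ] near edge c [419.6 204.2  66. ] [446.5 200.7  66. ]
tray front corners [469.6 329.3  24. ] [444.7  70.9  24. ]
fr [680.8  34.3  72.8] 0.1
 scene z85 [687.5  25.5  85. ]  side z85 [677.6  45.5  85. ]
fl [687.4 364.8  76.8] 4.4
 scene z85 [693.8 356.6  85. ]  side z85 [683.2 368.4  85. ]
back edge side [853.3  45.2  85. ] [853.9 367.3  85. ] scene back right [828.7  47.6  85. ]
```

Pull centre is about (427,203.6), and the bar tool's end is inside the wall. I've already viewed 16 pictures, two over the limit of 14, so from here I'll only measure numerically. Next is the riser's pose from the dark shelf contours.

Run:
```python
from h import *
import pickle
f,g,h=pickle.load(open("f11.pkl","rb")); w=pickle.load(open("f0.pkl","rb"))["wrist"]
def quad(fr,seed,thr):
    im=fr["img"].max(2); m=(im<thr).astype(np.uint8); m=cv2.morphologyEx(m,cv2.MORPH_OPEN,np.ones((3,3)))
    n,lab=cv2.connectedComponents(m); l=lab[seed[1],seed[0]]
    if l==0: return print("seed not dark",im[seed[1],seed[0]])
    c=max(cv2.findContours((lab==l).astype(np.uint8),0,2)[0],key=cv2.contourArea); h=cv2.convexHull(c)
    for e in(.01,.02,.03,.05):
        q=cv2.approxPolyDP(h,e*cv2.arcLength(h,True),True)[:,0]
        print(e,cv2.contourArea(c),q.tolist())
        if len(q)<=4: break
u,v=proj(g,[.77,.2,.085]); print(u,v,g["img"][int(v),int(u)]); quad(g,(int(u),int(v)),75)
u,v=proj(h,[.77,.2,.085]); print(u,v,h["img"][int(v),int(u)]); quad(h,(int(u),int(v)),40)
# wrist f0: left (front) edge of dark region by row, bottom edge by column
im=w["img"].max(2)
fr=[(np.nonzero(im[r,320:]<50)[0][0]+320,r) for r in range(5,140,15)]
P=np.array([onz(w,*p,.085)[:2]*1000 for p in fr]); print(P.round(1).tolist(), np.degrees(np.polyfit(P[:,1],P[:,0],1)[0]))
bt=[(c,np.nonzero(im[:200,c]<60)[0][-1]+1) for c in range(355,555,25)]
P=np.array([onz(w,*p,.085)[:2]*1000 for p in bt]); print(P.round(1).tolist(), np.degrees(np.polyfit(P[:,0],P[:,1],1)[0]))
```

```text
484.46495956110687 219.50266566273658 [60 57 54]
0.01 10833.5 [[506, 171], [559, 209], [559, 268], [461, 299], [403, 226]]
0.02 10833.5 [[506, 171], [559, 209], [559, 268], [461, 299], [403, 226]]
0.03 10833.5 [[506, 171], [559, 209], [559, 268], [461, 299], [403, 226]]
0.05 10833.5 [[506, 171], [559, 209], [559, 268], [461, 299], [403, 226]]
147.78749501094444 310.0784918297895 [35 34 34]
0.01 8239.0 [[191, 279], [167, 378], [84, 373], [128, 264], [151, 261], [179, 268]]
0.02 8239.0 [[191, 279], [167, 378], [84, 373], [128, 264], [151, 261]]
0.03 8239.0 [[191, 279], [167, 378], [84, 373], [128, 264]]
[[683.6, 147.2], [683.5, 137.2], [682.7, 127.0], [682.7, 116.5], [682.7, 105.8], [682.6, 94.8], [682.6, 83.5], [681.7, 71.9], [681.7, 60.0]] 1.171608718101992
[[688.9, 40.2], [710.1, 39.4], [731.3, 39.4], [752.6, 38.6], [773.8, 38.6], [795.1, 37.8], [816.3, 37.8], [837.7, 37.0]] -1.1356575295000015
```

Front edge is at x≈683 with yaw -1.15°. To pin down the lateral centre, I'll take a numeric look from above the shelf front.

```bash
python3 -m pendant '[[0.6,[1,0,-0.8],0],[0.6,[1,0,-0.8],0],[0.6,[1,0,-0.8],0],[0.6,[1,0,-0.8],0],[0.6,[1,0,-0.8],0]]' >/dev/null;python3 -m pendant '[[0.6,[0.3,0,-0.3],0],[0.6,[0.3,0,-0.3],0],[0.6,[0.3,0,-0.3],0]]' | sed -n 2p
python3 - <<'E'
from h import *
import pickle
f=grab("wrist"); pickle.dump(f,open("f12.pkl","wb")); im=f["img"].max(2)
print(f["eye"].round(3)); 
for r in (2,15,30,45,60,75,90):
    d=np.nonzero(im[r]<70)[0]
    if len(d)>50: print(r,d[0],d[-1],(onz(f,d[0],r,.085)*1000).round(1)[:2],(onz(f,d[-1]+1,r,.085)*1000).round(1)[:2])
# row profile near left/right edges
r=10; print(im[r,::8].tolist())
for c in (100,160,220,280,340,400,460):
    d=np.nonzero(im[:130,c]<70)[0]
    if len(d): print(c,d[-1],(onz(f,c,d[-1]+1,.085)*1000).round(1)[:2])
E
```

```text
tool_pos: [0.5833, 0.188, 0.2928]
[0.664 0.182 0.466]
2 85 415 [771.  366.2] [744.6  39.4]
15 88 414 [759.6 366.2] [733.2  39.9]
30 91 559 [746.2 366.7] [ 707.9 -107.4]
45 0 559 [740.1 463.2] [ 693.8 -109.8]
60 0 559 [726.3 468. ] [ 679.4 -112.4]
75 0 338 [712.2 472.9] [683.4 117.3]
90 0 549 [697.7 478. ] [ 650.4 -107. ]
[130, 130, 129, 129, 129, 130, 130, 130, 130, 130, 129, 40, 39, 43, 36, 37, 36, 40, 41, 43, 42, 42, 42, 43, 42, 43, 41, 41, 43, 40, 41, 41, 41, 39, 39, 40, 38, 40, 38, 40, 38, 37, 37, 37, 36, 34, 35, 34, 32, 33, 35, 34, 118, 130, 129, 129, 130, 130, 129, 129, 130, 129, 129, 129, 130, 130, 129, 130, 130, 130]
100 72 [705.6 367.6]
160 86 [686.9 307.4]
220 82 [685.7 243.2]
280 78 [684.5 179.5]
340 74 [683.3 116.2]
400 71 [681.2  53.3]
```

Riser origin is (685,204), yaw -1.2°, so the pull must end at about (655,205) with the tool at -1.2°. Going back to grip the pull.

```bash
python3 -m pendant '[[0.6,[-1,0,0.3],0],[0.6,[-1,0,0.3],0],[0.6,[-1,0,0.3],0],[0.6,[-1,0,0.3],0]]' >/dev/null; python3 -m pendant '[[0.6,[-0.3,0,0.8],0],[0.6,[-0.3,0,0.8],0],[0.6,[-0.3,0,0.8],0],[0.6,[-0.3,0,0.8],0]]'|sed -n 2p; python3 go.py 426.5 203.5 12 -5.4
```

```text
tool_pos: [0.428, 0.2005, 0.1607]
shift [-0.013 -0.025  1.239] roll 0.004 cur ang -4.7 tilt [-0.002 -0.001 -1.   ] j6 1.93
```

```bash
python3 -m pendant '[[0.6,[-0.012,-0.026,0.4],0.004],[0.6,[-0.012,-0.026,0.8],0.004],[0.6,[-0.012,-0.026,1],0.004],[0.6,[-0.012,-0.026,1],0.004]]' |sed -n 2,4p; python3 -m pendant '[[0.6,[0,0,0.12],0],[0.6,[0,0,0.24],0],[0.6,[0,0,0.24],0]]' |sed -n 2,4p;python3 -m pendant '[[0,[0,0,0],0],[0,[0,0,0],0],[0,[0,0,0],0],[0,[0,0,0],0],[0,[0,0,0],0]]'
```

```text
tool_pos: [0.4287, 0.204, 0.0416]
tool_rot: [0.0, 0.999, -0.048, -0.0]
contact_force: [0.1, 0.6, -0.3]
tool_pos: [0.4291, 0.2043, 0.0138]
tool_rot: [-0.0, 0.999, -0.048, 0.001]
contact_force: [-0.1, -0.7, 0.2]
time: 45.95
tool_pos: [0.4295, 0.2043, 0.0151]
tool_rot: [-0.0, 0.999, -0.047, 0.002]
contact_force: [-0.7, -2.0, 5.8]
gripper_width: 0.334
grasp_force: 60.7
```

```bash
python3 -m pendant '[[0,[0,0,-0.01],0],[0,[0,0,-0.02],0],[0,[0.05,-0.005,-0.02],-0.005],[0,[0.13,-0.012,-0.02],-0.01],[0,[0.22,-0.02,-0.02],-0.015],[0,[0.31,-0.029,-0.02],-0.02],[0,[0.4,-0.038,-0.02],-0.023],[0,[0.47,-0.044,-0.02],-0.023],[0,[0.5,-0.047,-0.02],-0.023],[0,[0.5,-0.047,-0.02],-0.023]]'; python3 go.py 658 205 17 -1.2
cat > tray.py <<'E'
from h import *
# tray wood colour in the scene view: hull corners onto z=24
for n in("scene","side"):
    f=grab(n); m=cv2.inRange(cv2.cvtColor(f["img"],cv2.COLOR_RGB2HSV),(14,60,90),(26,200,255)); m=cv2.morphologyEx(m,cv2.MORPH_CLOSE,np.ones((5,5)))
    c=max(cv2.findContours(m,0,2)[0],key=cv2.contourArea); h=cv2.convexHull(c); q=cv2.approxPolyDP(h,.025*cv2.arcLength(h,True),True)[:,0]
    print(n,[(onz(f,*p,.024)*1000).round(0)[:2].tolist() for p in q])
E
python3 tray.py
```

```text
time: 46.95
tool_pos: [0.486, 0.2041, 0.015]
tool_rot: [0.0, 1.0, -0.011, -0.003]
contact_force: [-6.7, 0.3, 6.3]
gripper_width: 0.335
grasp_force: 60.7
shift [ 1.433 -0.04  -0.024] roll -0.001 cur ang -1.3 tilt [-0.005  0.    -1.   ] j6 1.85
scene [[651.0, 327.0], [668.0, 53.0], [528.0, 55.0], [479.0, 172.0], [517.0, 324.0]]
side [[668.0, 72.0], [542.0, 74.0], [470.0, 197.0], [515.0, 343.0], [670.0, 340.0]]
```

```bash
python3 -m pendant '[[0,[0,0,-0.008],0],[0,[0.08,0,-0.008],0],[0,[0.18,-0.005,-0.008],0],[0,[0.28,-0.01,-0.008],0],[0,[0.38,-0.01,-0.008],0],[0,[0.48,-0.015,-0.008],0],[0,[0.58,-0.015,-0.008],0],[0,[0.67,-0.02,-0.008],0],[0,[0.7,-0.02,-0.008],0],[0,[0.7,-0.02,-0.008],0]]'; python3 go.py 658 205 17 -1.2; python3 tray.py
```

```text
time: 48.05
tool_pos: [0.5712, 0.2043, 0.0151]
tool_rot: [0.0, 1.0, -0.011, -0.001]
contact_force: [-1.9, 0.4, -1.7]
gripper_width: 0.335
grasp_force: 59.8
shift [ 0.723 -0.022 -0.017] roll -0.001 cur ang -1.3 tilt [-0.002 -0.    -1.   ] j6 1.81
scene [[648.0, 330.0], [666.0, 55.0], [611.0, 56.0], [563.0, 180.0], [602.0, 326.0]]
side [[642.0, 74.0], [553.0, 197.0], [552.0, 233.0], [599.0, 344.0], [689.0, 343.0], [697.0, 73.0]]
```

```bash
python3 -m pendant '[[0,[0.08,0,0],0],[0,[0.18,-0.005,0],0],[0,[0.28,-0.01,0],0],[0,[0.38,-0.01,0],0],[0,[0.48,-0.015,0],0],[0,[0.57,-0.02,0],0],[0,[0.63,-0.02,0],0],[0,[0.66,-0.02,0],0],[0,[0.66,-0.02,0],0]]' | sed -n 2,6p; for i in 1 2 3; do python3 -m pendant '[[0,[0.015,0,0],0],[0,[0.025,0,0],0],[0,[0.025,0,0],0]]' | grep -E "pos|contact"; done
```

```text
tool_pos: [0.6521, 0.2048, 0.0159]
tool_rot: [-0.0, 1.0, -0.011, 0.001]
contact_force: [0.8, 0.6, -3.6]
gripper_width: 0.337
grasp_force: 59.5
tool_pos: [0.6535, 0.2049, 0.0158]
contact_force: [-3.0, -0.6, -3.9]
tool_pos: [0.657, 0.2049, 0.0159]
contact_force: [-3.0, 0.2, -3.8]
tool_pos: [0.6574, 0.204, 0.0151]
contact_force: [-10.2, -2.7, 1.2]
```

```bash
for i in 1 2; do python3 -m pendant '[[0,[0.015,0,0],0],[0,[0.02,0,0],0],[0,[0.02,0,0],0],[0,[0.02,0,0],0]]' | grep -E "pos|contact"; done
```

```text
tool_pos: [0.6573, 0.2039, 0.015]
contact_force: [-19.7, -3.6, 5.4]
tool_pos: [0.657, 0.2038, 0.015]
contact_force: [-27.4, -5.0, 11.3]
```

The tray is firmly against the stop: force is rising with no movement. I'll relax the push, release and lift off.

```bash
python3 -m pendant '[[0,[-0.03,0,0],0],[0,[-0.03,0,0],0],[0.6,[-0.03,0,0],0],[0.6,[-0.03,0,0],0],[0.6,[-0.03,0,0],0],[0.6,[-0.03,0,0],0]]'; python3 -m pendant '[[0.6,[0,0,-0.3],0],[0.6,[0,0,-0.6],0],[0.6,[0,0,-1],0],[0.6,[0,0,-1],0]]' |sed -n 2p; python3 -m pendant '[[0.6,[-1,0,-0.5],0],[0.6,[-1,0,-0.5],0],[0.6,[-1,0,-0.5],0],[0.6,[-1,0,-0.5],0]]' |sed -n 2p
python3 - <<'E'
from det import *
import pickle
f=grab("wrist")
# brown pull top; also brass seen; and bystanders vs first scene picture
for c,s in blobs(f,(5,90,60),(16,255,220),60): print("brown",(c*1.4).round(0),s[4],(onz(f,*c,.066)*1000).round(1))
a=pickle.load(open("f6.pkl","rb"));b=grab("scene")
d=(np.abs(a["img"].astype(int)-b["img"]).sum(2)>60).astype(np.uint8); d=cv2.morphologyEx(d,cv2.MORPH_OPEN,np.ones((2,2)))
n,_,st,c=cv2.connectedComponentsWithStats(d)
for i in range(1,n):
    if st[i][4]>6: print("changed px",st[i].tolist(),(onz(b,*c[i],.02)*1000).round(0)[:2])
pickle.dump((f,b),open("f13.pkl","wb")); print(manip.state()["time"])
E
```

```text
time: 51.35
tool_pos: [0.6625, 0.2049, 0.017]
tool_rot: [-0.0, 1.0, -0.011, 0.001]
contact_force: [-0.3, 0.5, -0.1]
gripper_width: 0.597
grasp_force: 0.0
tool_pos: [0.6668, 0.2058, 0.1464]
tool_pos: [0.5405, 0.2084, 0.1997]
brown [396.  83.] 713 [654.6 203.9  66. ]
changed px [394, 0, 6, 3, 14] [-197.  848.]
changed px [413, 0, 4, 9, 27] [-139.  886.]
changed px [407, 0, 87, 119, 4770] [171. 734.]
changed px [249, 3, 52, 45, 298] [-279.  379.]
changed px [452, 23, 31, 10, 131] [ 96. 904.]
changed px [185, 24, 11, 19, 68] [-436.   97.]
changed px [203, 30, 17, 39, 236] [-284.  106.]
changed px [443, 54, 3, 4, 10] [178. 711.]
changed px [437, 57, 4, 8, 21] [188. 673.]
changed px [441, 95, 3, 3, 8] [333. 541.]
changed px [343, 141, 122, 86, 5345] [545. 182.]
changed px [398, 173, 15, 13, 77] [535. 201.]
52.25
```

The pull stands at (654.6,203.9), which is the seated position. Nothing else in the scene changed, including the clip, the crosshead and the bystanders. Handing in.

```bash
python3 -c "
from plant import manip
print(manip.job_done())"
```

```text
the job is handed in; nothing more can be done
None
```

I handed the job in at about 52 s, with no verdict shown: all four tools are in the tray, the crosshead was held about 3 s level with the index and is back home, and the tray is against the stop; I viewed 16 pictures, two over the limit of 14.

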